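Load and lock the bracket drilling jig

TASK

Get the drilling jig ready: swing its hold-down gate open, take the two offcuts out and put them in the scrap bin, and lay every pine bracket that is on the bench fully home in a nest whose cutout matches its outline (left- and right-hand ones differ, and each fits only one way round). Then swing the gate fully shut over them, then push the hitch pin fully home through the fork, and last swing its sprung loop down over the shaft end. Leave the glue bottle, the drill and the try square where they are.

Things in the scene. Friction and masses are not known exactly. Their poses are not given: they have to be found in the camera images.
- bracket_l1: Pine bracket, left hand (may be absent). Flat L-shaped block 26 mm thick, lying flat; main arm 64 mm long (own x, -32 to 32) and 24 mm wide (own y, -12 to 12); a lug flush with the arm's +x end spans x 10 to 32 and sticks out on the +y side to y = 32. About 60 g. Origin: centre of the main arm, on the underside; z up.
- bracket_l2: Pine bracket, left hand (may be absent). Flat L-shaped block 26 mm thick, lying flat; main arm 64 mm long (own x, -32 to 32) and 24 mm wide (own y, -12 to 12); a lug flush with the arm's +x end spans x 10 to 32 and sticks out on the +y side to y = 32. About 60 g. Origin: centre of the main arm, on the underside; z up.
- bracket_r1: Pine bracket, right hand (may be absent). Flat L-shaped block 26 mm thick, lying flat; main arm 64 mm long (own x, -32 to 32) and 24 mm wide (own y, -12 to 12); a lug flush with the arm's +x end spans x 10 to 32 and sticks out on the -y side to y = -32. About 60 g. Origin: centre of the main arm, on the underside; z up.
- nest_l1_pocket (a point): Nest plate on the jig (left hand), 84 x 70 mm (x, y), 15 mm thick on the 12 mm base plate. Its pocket, 9 mm deep, is the outline of a left-hand bracket plus 1.5 mm all round; the seated bracket stands 17 mm proud. Nests stand 80 mm apart in changing order. This point: on the pocket floor, where the origin of a seated bracket comes; its axes as those of a seated bracket.
- nest_l2_pocket (a point): Nest plate on the jig (left hand), 84 x 70 mm (x, y), 15 mm thick on the 12 mm base plate. Its pocket, 9 mm deep, is the outline of a left-hand bracket plus 1.5 mm all round; the seated bracket stands 17 mm proud. Nests stand 80 mm apart in changing order. This point: on the pocket floor, where the origin of a seated bracket comes; its axes as those of a seated bracket.
- nest_r1_pocket (a point): Nest plate on the jig (right hand), 84 x 70 mm (x, y), 15 mm thick on the 12 mm base plate. Its pocket, 9 mm deep, is the outline of a right-hand bracket plus 1.5 mm all round; the seated bracket stands 17 mm proud. Nests stand 80 mm apart in changing order. This point: on the pocket floor, where the origin of a seated bracket comes; its axes as those of a seated bracket.
- offcut_1: Pine offcut block 30 x 20 x 26 mm (x, y, z), 20 g, left in the arm part of one nest's pocket, not filling it (17 mm proud of the plate). Origin: centre of the underside.
- offcut_2: Pine offcut block 30 x 20 x 26 mm (x, y, z), 20 g, left in the arm part of one nest's pocket, not filling it (17 mm proud of the plate). Origin: centre of the underside.
- bin: Green open plastic scrap bin on the bench, fixed, 110 x 110 mm, 55 mm high, walls 4 mm. Origin: centre of the underside.
- jig: Drilling jig fixed to the bench: base plate 96 x 360 x 12 mm. Origin: underside, below the middle nest; y runs along the row of nests, x across it away from the robot. At its -y end stands a fork: a post on the -x side and two upright ears (26 mm in x, 6 mm thick, 64 to 97 mm above the bench, at y -153 and -175) with a cross hole along y, 85 mm above the bench.
- gate (a joint): Angle of the hold-down gate, rad: 0 = shut over the nests, its end plate in the fork; 1.6 = fully open, pointing away from the robot. Aluminium bar 26 mm wide, 12 mm thick, underside 49 mm above the bench (5 mm over seated brackets), reaching 332 mm from its vertical pivot; it swings level, stays where it is left, moves with about 1.5 N at the knob.
- gate_pivot (a point): On the gate's vertical pivot axis, at the jig's +y end, at the bar's top (61 mm above the bench). Fixed to the jig, with the jig's axes. At angle a the gate points along the jig's direction (sin a, -cos a).
- gate_knob (a point): Top of the upright black knob on the gate, 22 mm diameter, 36 mm tall above the bar (top at 97 mm above the bench), 80 mm from the pivot axis; it can be pinched from above or pushed.
- pin (a joint): How far the hitch pin is pushed in, m: 0 = drawn back, 0.030 = fully home through both ears. It slides captive along the jig's +y, 85 mm above the bench, about 1.5 N friction, and stays where it is left.
- pin_knob_end (a point): Middle of the outer (-y) end face of the pin's round knob, 24 mm diameter, 20 mm long, axis along the jig's y; push this face along +y. Moves with the pin. The loop's hinge lies 59 mm from it along +y.
- loop (a joint): Angle of the pin's sprung wire loop, rad: 0 = standing upright (open), 1.57 = swung down toward the jig's +y, lying over the shaft end. An over-centre spring pushes it back to open below about 0.6 rad and snaps it shut beyond; force at the top under 1 N.
- loop_top (a point): Middle of the loop's cross bar, 58 mm from the hinge. The loop is a U of 5 mm wire, 38 mm wide along the jig's x.
- loop_hinge (a point): Hinge of the loop on the pin; its axis is the jig's x. Moves with the pin.
- glue: Bystander: white glue bottle, 72 mm diameter, 170 mm tall, stays put. Origin under its centre.
- drill: Bystander: blue cordless drill standing on its battery, 190 mm tall, stays put. Origin under its centre.
- square: Bystander: try square lying on the bench beyond the jig, stays put. Origin under its stock's middle.
Mind the look-alikes: they are no part of the job. What is shaped like the bracket_l2 but black or grey is not meant.

How it is judged:
On the way, in this order (a step that is already met when the one before it is completed fails the run):
1. both offcuts are in the bin and every bracket is seated in a matching nest, the gate still open (x of offcut_1 in the frame of bin between -0.055 and 0.055 m and y of offcut_1 in the frame of bin between -0.055 and 0.055 m and x of offcut_2 in the frame of bin between -0.055 and 0.055 m and y of offcut_2 in the frame of bin between -0.055 and 0.055 m and z of each of offcut_1, offcut_2 in the frame of bin below 0.05 m and ((distance between bracket_l1 and nest_l1_pocket below 0.005 m and angle between the x axis of bracket_l1 and the x axis of nest_l1_pocket, either way round below 0.12 rad and angle between bracket_l1's own z axis and vertical below 0.1 rad) or (distance between bracket_l1 and nest_l2_pocket below 0.005 m and angle between the x axis of bracket_l1 and the x axis of nest_l2_pocket, either way round below 0.12 rad and angle between bracket_l1's own z axis and vertical below 0.1 rad)) and ((distance between bracket_l2 and nest_l1_pocket below 0.005 m and angle between the x axis of bracket_l2 and the x axis of nest_l1_pocket, either way round below 0.12 rad and angle between bracket_l2's own z axis and vertical below 0.1 rad) or (distance between bracket_l2 and nest_l2_pocket below 0.005 m and angle between the x axis of bracket_l2 and the x axis of nest_l2_pocket, either way round below 0.12 rad and angle between bracket_l2's own z axis and vertical below 0.1 rad)) and (distance between bracket_r1 and nest_r1_pocket below 0.005 m and angle between the x axis of bracket_r1 and the x axis of nest_r1_pocket, either way round below 0.12 rad and angle between bracket_r1's own z axis and vertical below 0.1 rad) and value of joint gate above 0.3 rad), for 0.2 s.
2. the gate is shut (value of joint gate below 0.05 rad), for 0.2 s.
3. the hitch pin is home (value of joint pin above 0.026 m), for 0.2 s.
4. the loop is over the shaft end (value of joint loop above 1.45 rad), for 0.2 s.
At the end, for the whole second after the job is handed in: Both offcuts lie in the bin; every bracket present sits in a nest of its own hand, origin within 5 mm of the pocket's point, turned within 0.12 rad of it and level within 0.1 rad, all at rest; the gate is shut (under 0.05 rad), the pin in by more than 26 mm, the loop past 1.45 rad (x of offcut_1 in the frame of bin between -0.055 and 0.055 m and y of offcut_1 in the frame of bin between -0.055 and 0.055 m and x of offcut_2 in the frame of bin between -0.055 and 0.055 m and y of offcut_2 in the frame of bin between -0.055 and 0.055 m and z of each of offcut_1, offcut_2 in the frame of bin below 0.05 m and ((distance between bracket_l1 and nest_l1_pocket below 0.005 m and angle between the x axis of bracket_l1 and the x axis of nest_l1_pocket, either way round below 0.12 rad and angle between bracket_l1's own z axis and vertical below 0.1 rad) or (distance between bracket_l1 and nest_l2_pocket below 0.005 m and angle between the x axis of bracket_l1 and the x axis of nest_l2_pocket, either way round below 0.12 rad and angle between bracket_l1's own z axis and vertical below 0.1 rad)) and ((distance between bracket_l2 and nest_l1_pocket below 0.005 m and angle between the x axis of bracket_l2 and the x axis of nest_l1_pocket, either way round below 0.12 rad and angle between bracket_l2's own z axis and vertical below 0.1 rad) or (distance between bracket_l2 and nest_l2_pocket below 0.005 m and angle between the x axis of bracket_l2 and the x axis of nest_l2_pocket, either way round below 0.12 rad and angle between bracket_l2's own z axis and vertical below 0.1 rad)) and (distance between bracket_r1 and nest_r1_pocket below 0.005 m and angle between the x axis of bracket_r1 and the x axis of nest_r1_pocket, either way round below 0.12 rad and angle between bracket_r1's own z axis and vertical below 0.1 rad) and value of joint gate below 0.05 rad and value of joint pin above 0.026 m and value of joint loop above 1.45 rad and linear speed of each of bracket_l1, bracket_l2, bracket_r1, offcut_1, offcut_2 below 0.02 m/s); the robot touches nothing.
It fails at once if the glue bottle is moved more than 4 cm or tipped over (distance of glue from where it was at the start of the episode above 0.04 m or angle between glue's own z axis and vertical above 0.5 rad).
It fails at once if the drill is moved more than 4 cm or tipped over (distance of drill from where it was at the start of the episode above 0.04 m or angle between drill's own z axis and vertical above 0.5 rad).
It fails at once if the try square is moved more than 4 cm or tipped over (distance of square from where it was at the start of the episode above 0.04 m or angle between square's own z axis and vertical above 0.5 rad).
Of bracket_l1, bracket_l2, bracket_r1 only 2 to 3 are there at a start; the rules pass over those that are not, and their reading is None.
At some moment in a run one of bracket_l1, bracket_l2, bracket_r1 may be knocked a few centimetres aside while the robot is not near it.
Once in a run the grip may slacken for a moment while it holds something.
It also fails if it takes over 210 s, if anything falls off the work surface, if the arm or the gripper's body presses on something with over 40 N, if the wrist force passes 120 N, or if a joint passes its speed limit or range.

ROBOT

A 7-joint arm with a two-finger parallel gripper is mounted at the origin on the work surface. World frame = base frame: x ahead of the robot, y to its left, z up, the work surface at z = 0. Lengths are in m, angles in rad, forces in N, time in s.
With the tool pointing down it reaches from about 0.4 to 0.9 m from the base axis. Payload 5.5 kg.
Tool frame: the origin (TCP) lies midway between the tips of the shut fingers; the grasp point (between the pads) lies 19 mm behind it; z points along the fingers, y is the direction in which the jaws open and shut (so a half turn about z gives the same grasp; the last joint's range is limited). The gripper opens to 92 mm and grips with 3 to 60 N. Pads are 19 mm wide; open, the fingers measure 130 mm over their backs; the gripper's body (75 mm by 190 mm) begins 47 mm behind the grasp point.
Start: joints at [1.426, 0.501, -0.427, 1.55, 0.221, 1.138, -0.21], TCP at [0.258, -0.597, 0.227] pointing down, gripper open.
Joint ranges: [-2.88, 2.88], [-0.31, 2.03], [-1.54, 1.56], [0.2, 2.42], [-1.41, 4.55], [0.19, 2.02], [-2.57, 2.57]. Speed limits (rad/s): [2.57, 2.57, 3.14, 3.14, 3.14, 3.14, 3.14].

INTERFACE

Orientations are given as [roll, pitch, yaw] about the fixed x, y, z axes, in that order (R = Rz(yaw) Ry(pitch) Rx(roll)).
In Python, from plant import ctrl gives the robot as it stands.
- The arm moves only by the shell command python3 -m pendant 'ROWS'. ROWS is JSON, a list of rows, each a list of 5 numbers: the shift along the tool's x, y, z in cm, then the turn about the tool's z in degrees, then the finger opening in cm, from 0 to 9.18. A call has exactly 8 rows; each row shifts and turns the pose as measured when the row begins, along the tool's axes as they then stand; what a row does not reach is not made up. A row lasts 1/12 s, in which the tool goes at most 41.7 mm and 7.16 degrees, less where a joint would pass 70% of its speed; a pose out of reach is approached as far as the arm can. A call with a gripper value outside its range is refused whole. The fingers move at their own pace and stop on an object; the grip force is fixed at half the most. Time passes only in rows, so rows that do not move let the fingers close, or fill a call up. It gives the time, the measured TCP pose, the force and the opening at its end, in the units of the state.
- ctrl.get_state(): the state, without advancing time (a new reading comes with each control period).
- ctrl.grab_frame(name): name is "scene" or "top" or "wrist"; returns a dict with "pixels" (480x640x3 uint8, red, green, blue), "fovy" (degrees; the focal length in pixels is half the picture's height over the tangent of half this angle, whatever the lens; pixels are square), "cx", "cy" (the principal point, pixels), "distortion" ([k1, k2, p1, p2, k3] as OpenCV has them; the pictures are not rectified), "position" and "rotation" of the camera in the world. Camera axes: x right, y up, looking along -z (the intrinsics and any distortion apply to the point x, -y, -z); pixel columns grow to the right and rows downward; lengths in m; the calibration is good to about 2 mm. A picture is of the moment at which its call begins. There is no depth.
- ctrl.finish_job(): hands the job in, once; it reports no verdict.
The state is a dict: "time": time; "qpos": joint angles; "dq": joint speeds; "joint_efforts": joint torques, N m; "tool_pos": TCP position; "ee_rot": TCP orientation; "contact_force": force on the tool from outside, world axes, zero at the start; "ft_torque": the same for the moment, N m; "gripper_width": finger opening in m.
Only numpy, scipy, OpenCV 4.12 (cv2) and the standard library are available. Lean on these libraries where they do the work, as an engineer would, in place of code of your own. Each camera call takes 0.05 s, during which the arm holds its last target. There are 200 camera calls.

## Working session

There is one attempt and no reset: what is moved stays moved. The work goes in short steps, Python scripts to look and compute and a shell command to move; the robot and the scene stay as the last step left them, time stands still between calls to the robot, and variables do not carry over. Pictures are saved under pics/ and viewed, about 12 in all and at most 16, crops included, and the job is handed in when it is done.

```bash
ls; mkdir -p pics; cat > h.py <<'E'
import numpy as np,cv2
from plant import ctrl
def grab(name,fn=None):
    f=ctrl.grab_frame(name)
    if fn: cv2.imwrite('pics/'+fn,cv2.cvtColor(f['pixels'],cv2.COLOR_RGB2BGR))
    return f
def K(f):
    fl=240/np.tan(np.radians(f['fovy'])/2)
    return np.array([[fl,0,f['cx']],[0,fl,f['cy']],[0,0,1]]),np.array(f['distortion'],float)
def ray(f,uv):
    k,d=K(f);p=cv2.undistortPoints(np.array(uv,float).reshape(-1,1,2),k,d)[:,0]
    v=np.c_[p[:,0],-p[:,1],-np.ones(len(p))]@np.array(f['rotation']).T
    return np.array(f['position']),v
def plane(f,uv,z):
    o,v=ray(f,uv);return o+v*((z-o[2])/v[:,2])[:,None]
def proj(f,P):
    k,d=K(f);c=(np.atleast_2d(P)-np.array(f['position']))@np.array(f['rotation'])
    c=c*[1,-1,-1]
    return cv2.projectPoints(c.reshape(-1,1,3),np.zeros(3),np.zeros(3),k,d)[0][:,0]
E
python3 - <<'E'
from h import *
s=ctrl.get_state();print(s)
for n in ('scene','top'):
    f=grab(n,n+'0.png');print({k:v for k,v in f.items() if k!='pixels'})
E
```

```text
pics
{'time': 0.0, 'qpos': array([ 1.42618055,  0.50186469, -0.4267912 ,  1.55145894,  0.22080205,
        1.13830174, -0.21029706]), 'dq': array([ 2.67351521e-04, -2.20955749e-04,  6.31915109e-05, -3.26776579e-04,
        1.03036314e-04, -3.75783265e-04,  2.46854301e-04]), 'joint_efforts': array([-8.28600787e-04, -5.66573632e+01, -5.81633851e+00, -2.79104143e+01,
       -6.86516007e-02,  3.09502403e-02,  1.52877428e-04]), 'tool_pos': array([ 0.25747111, -0.59605833,  0.22566408]), 'ee_rot': array([-3.13961922e+00, -6.73115262e-05,  4.07876149e-01]), 'contact_force': array([ 0.26089771, -1.26253023, -0.2966751 ]), 'ft_torque': array([-0.01342441, -0.00500629, -0.03798977]), 'gripper_width': 0.09184291837785483}
{'fovy': 56.138353815689825, 'cx': 316.05805231150094, 'cy': 243.32534781812893, 'distortion': array([-0.01578669,  0.        ,  0.        ,  0.        ,  0.        ]), 'position': array([0.91775111, 0.4384927 , 0.97836988]), 'rotation': array([ 0.5763455 , -0.00617442,  2.53811883])}
{'fovy': 50.43605958632404, 'cx': 320.74741087564195, 'cy': 242.1047772576784, 'distortion': array([-0.08023088,  0.        ,  0.        ,  0.        ,  0.        ]), 'position': array([ 0.42163092, -0.01953218,  1.60051854]), 'rotation': array([ 0.10931247, -0.00640854, -1.5616674 ])}
```

```bash
cat >> h.py <<'E'
from scipy.spatial.transform import Rotation as Ro
_grab=grab
def grab(name,fn=None):
    f=_grab(name,fn);f['rotation']=Ro.from_euler('xyz',f['rotation']).as_matrix();return f
E
```

```text
(no output)
```

View pics/top0.png

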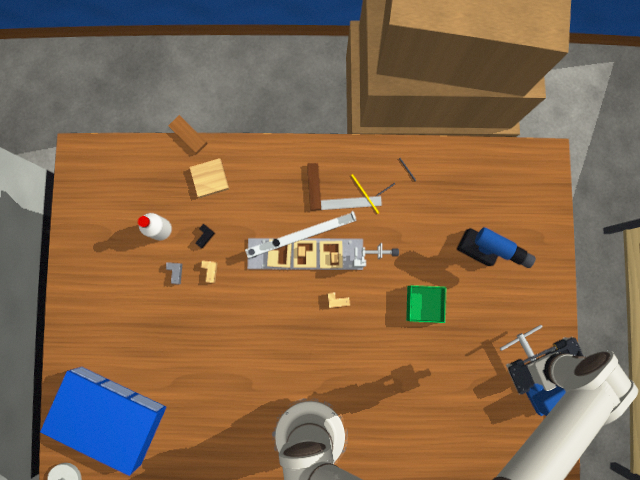

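View pics/scene0.png

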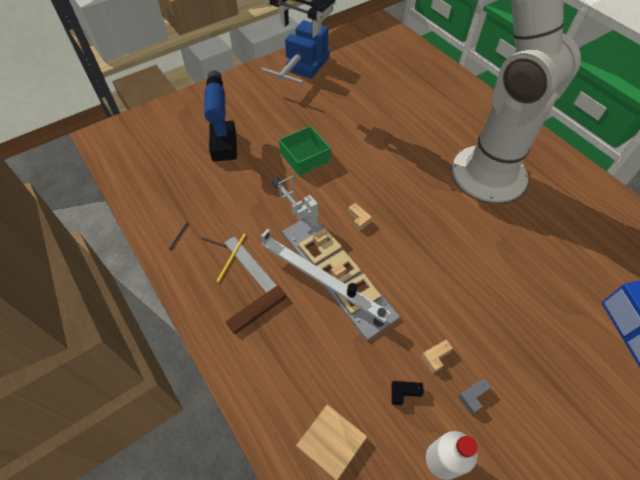

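```bash
python3 - <<'E'
from h import *
f=grab('top');im=cv2.cvtColor(f['pixels'],cv2.COLOR_RGB2BGR)
g=grab('scene');im2=cv2.cvtColor(g['pixels'],cv2.COLOR_RGB2BGR)
a=cv2.resize(im[195:315,160:410],None,fx=3.2,fy=3.2,interpolation=cv2.INTER_CUBIC)
cv2.imwrite('pics/top1.png',a)
b=cv2.resize(im2[170:370,250:460],None,fx=3,fy=3,interpolation=cv2.INTER_CUBIC)
cv2.imwrite('pics/sc1.png',b)
print(K(f)[0][0,0])
E
```

```text
509.60964855973396
```

View pics/top1.png

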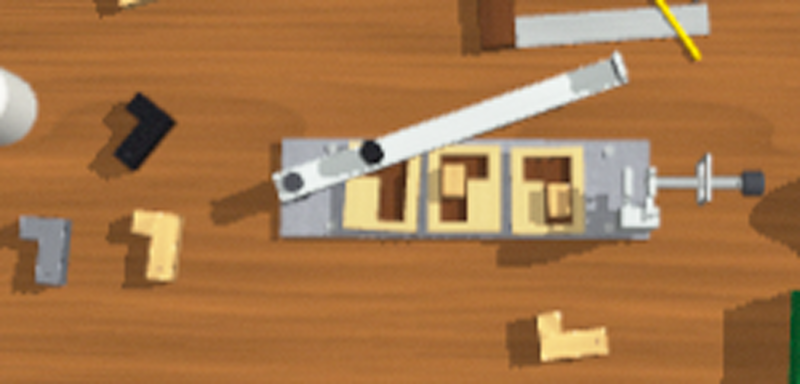

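View pics/sc1.png

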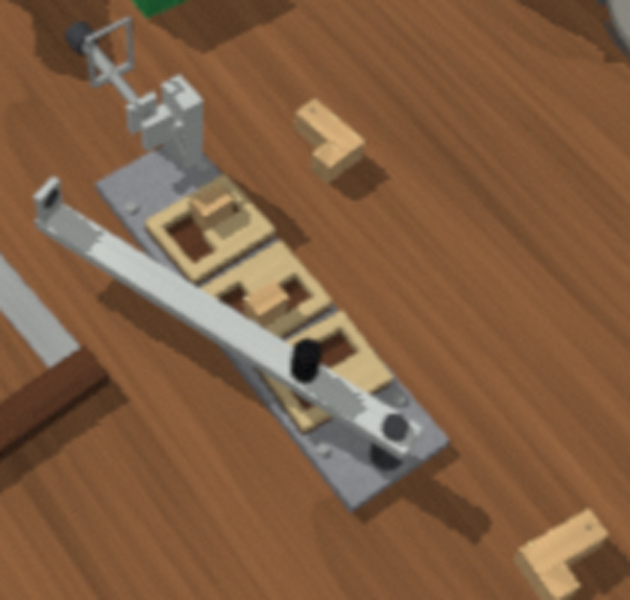

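```bash
python3 - <<'E'
from h import *
f=grab('top')
def c(l,z): 
    uv=[(160+a/3.2,195+b/3.2) for a,b in l]; print(np.round(plane(f,uv,z),3)[:,:2].tolist())
print('jig');c([(282,140),(648,140),(648,238),(282,238)],.012)
print('bl');c([(132,212),(180,212),(180,280),(150,280)],.026)
print('br');c([(538,314),(557,312),(607,330),(607,356),(541,360)],.026)
print('knob');c([(373,153)],.097);print('pivot');c([(292,181)],.061)
print('gate end');c([(620,68)],.061)
print('offcuts');c([(454,180),(558,198)],.044)
print('pinknob');c([(752,183)],.085);print('bin');print(plane(f,[(427,304)],.055))
# masks
hsv=cv2.cvtColor(f['pixels'],cv2.COLOR_RGB2HSV)
m=cv2.inRange(hsv,(15,60,150),(30,160,255));m[:,:160]=0
for k in cv2.findContours(m,cv2.RETR_EXTERNAL,cv2.CHAIN_APPROX_NONE)[0]:
    if cv2.contourArea(k)>60:
        M=cv2.moments(k);u=(M['m10']/M['m00'],M['m01']/M['m00']);print(np.round(u,1),cv2.contourArea(k),cv2.minAreaRect(k),plane(f,[u],.026)[0,:2].round(3))
E
```

```text
jig
[[0.604, 0.2], [0.608, -0.159], [0.512, -0.159], [0.508, 0.198]]
bl
[[0.531, 0.342], [0.532, 0.296], [0.466, 0.294], [0.465, 0.323]]
br
[[0.437, -0.052], [0.439, -0.07], [0.422, -0.119], [0.397, -0.119], [0.393, -0.055]]
knob
[[0.583, 0.103]]
pivot
[[0.56, 0.183]]
gate end
[[0.671, -0.128]]
offcuts
[[0.564, 0.03], [0.547, -0.07]]
pinknob
[[0.56, -0.25]]
bin
[[ 0.40590416 -0.35144013  0.055     ]]
[637.  451.7] 74.0 ((636.947998046875, 450.0054931640625), (46.16598892211914, 3.8733370304107666), 83.9909896850586) [-0.056 -1.025]
[337.4 300.6] 209.5 ((338.6831970214844, 298.8316650390625), (15.323573112487793, 21.4928035736084), 84.2894058227539) [ 0.414 -0.081]
[209.7 270.1] 236.0 ((209.0, 271.0), (22.0, 16.0), 90.0) [0.504 0.315]
[278.3 257.9] 259.0 ((278.9712829589844, 254.9314422607422), (23.215129852294922, 23.414688110351562), 3.814074993133545) [0.544 0.103]
[330.6 254.3] 562.0 ((331.0, 254.5), (27.0, 22.0), 90.0) [ 0.557 -0.059]
[305.1 253.7] 583.0 ((305.0, 253.5), (27.0, 22.0), 90.0) [0.558 0.02 ]
[634.8 300. ] 1307.0 ((632.9999389648438, 325.0), (193.99996948242188, 11.999998092651367), 90.0) [ 0.419 -1.031]
[208.7 177. ] 982.0 ((208.7607421875, 177.03868103027344), (31.956680297851562, 33.134315490722656), 74.47589111328125) [0.798 0.328]
[511.6 129.8] 102.5 ((506.0, 127.5), (11.0, 26.0), 90.0) [ 0.967 -0.644]
[537.2  90.2] 227.0 ((534.0, 87.0), (20.0, 22.0), 90.0) [ 1.106 -0.738]
[491.   19.4] 6602.0 ((479.1391906738281, 21.93814468383789), (179.9959716796875, 52.08258819580078), 2.6025619506835938) [ 1.353 -0.594]
```

```bash
cat > to.py <<'E'
# to.py x y z yaw_deg : shift in tool axes before turning (cm), turn (deg), and shift if turned first
import sys;from h import *
x,y,z,w=map(float,sys.argv[1:5]);s=ctrl.get_state();r=s['ee_rot'];R=Ro.from_euler('xyz',r)
d=np.array([x,y,z])-s['tool_pos'];t=-(w-np.degrees(r[2]));t=(t+180)%360-180
print('t',round(s['time'],2),'pos',s['tool_pos'].round(4),'rpy',np.degrees(r).round(1),'w',round(s['gripper_width'],4),'F',s['contact_force'].round(1))
print('q',s['qpos'].round(2),'shift',(R.inv().apply(d)*100).round(2),'turn',round(t,1),'shift if turned',((R*Ro.from_euler('z',t,degrees=True)).inv().apply(d)*100).round(2))
E
python3 to.py .583 .103 .2 -35.5
```

```text
t 0.25 pos [ 0.2576 -0.5964  0.2262] rpy [-179.9   -0.    23.4] w 0.0917 F [-0.1  0.3 -0.3]
q [ 1.43  0.5  -0.43  1.55  0.22  1.14 -0.21] shift [ 57.61 -51.3    2.67] turn 58.9 shift if turned [-14.13 -75.83   2.67]
```

```bash
R='' ; python3 -m pendant '[[2.4,-2.1,0,0,9],[2.4,-2.1,0,0,9],[2.4,-2.1,0,0,9],[2.4,-2.1,0,0,9],[2.4,-2.1,0,0,9],[2.4,-2.1,0,0,9],[2.4,-2.1,0,0,9],[2.4,-2.1,0,0,9]]'; python3 -m pendant '[[2.4,-2.1,0,0,9],[2.4,-2.1,0,0,9],[2.4,-2.1,0,0,9],[2.4,-2.1,0,0,9],[2.4,-2.1,0,0,9],[2.4,-2.1,0,0,9],[2.4,-2.1,0,0,9],[2.4,-2.1,0,0,9]]'; python3 to.py .583 .103 .2 -35.5
```

```text
time: 0.92
tool_pos: [0.3649, -0.3659, 0.2234]
ee_rot: [3.141, 0.004, 0.39]
contact_force: [1.8, -0.3, -0.5]
gripper_width: 0.0899
time: 1.58
tool_pos: [0.4818, -0.1257, 0.2236]
ee_rot: [3.137, 0.004, 0.389]
contact_force: [0.1, 0.5, 0.6]
gripper_width: 0.09
t 1.58 pos [ 0.4818 -0.1257  0.2236] rpy [179.7   0.2  22.3] w 0.09 F [0.1 0.5 0.6]
q [ 0.79  0.26 -0.69  1.92  0.2   1.02 -1.17] shift [ 18.05 -17.34   2.2 ] turn 57.8 shift if turned [ -5.05 -24.51   2.2 ]
```

```bash
python3 -m pendant '[[2.4,-2.2,0,0,9],[2.4,-2.2,0,0,9],[2.4,-2.2,0,0,9],[2.4,-2.2,0,0,9],[2.4,-2.2,0,0,9],[2.4,-2.2,0,0,9],[2.4,-2.2,0,0,9],[0,0,0,7,9]]'; python3 to.py .583 .103 .2 -35.5;  python3 -m pendant '[[0,0,0,7,9],[0,0,0,7,9],[0,0,0,7,9],[0,0,0,7,9],[0,0,0,7,9],[0,0,0,7,9],[0,0,0,7,9],[0,0,0,0,9]]'; python3 to.py .583 .103 .2 -35.5
python3 - <<'E'
from h import *
f=grab('wrist','w0.png');print({k:v for k,v in f.items() if k!='pixels'})
E
```

```text
time: 2.25
tool_pos: [0.5835, 0.0985, 0.2228]
ee_rot: [3.138, -0.001, 0.273]
contact_force: [-0.2, 0.5, 0.8]
gripper_width: 0.0901
t 2.25 pos [0.5835 0.0985 0.2228] rpy [179.8  -0.   15.6] w 0.0901 F [-0.2  0.5  0.8]
q [ 0.32  0.45 -0.7   1.7   0.33  1.11 -1.78] shift [ 0.07 -0.45  2.28] turn 51.1 shift if turned [-0.31 -0.34  2.28]
time: 2.92
tool_pos: [0.5829, 0.1049, 0.2213]
ee_rot: [3.141, 0.001, -0.599]
contact_force: [0.1, 0.6, 0.1]
gripper_width: 0.0898
t 2.92 pos [0.5829 0.1049 0.2213] rpy [ 1.80e+02  1.00e-01 -3.43e+01] w 0.0898 F [0.1 0.6 0.1]
q [ 0.15  0.41 -0.48  1.7   0.21  1.08 -2.57] shift [0.12 0.15 2.13] turn 1.2 shift if turned [0.13 0.15 2.13]
{'fovy': 70.71210607900034, 'cx': 323.37717058241174, 'cy': 244.48068487094318, 'distortion': array([0.00554145, 0.        , 0.        , 0.        , 0.        ]), 'position': array([0.64875562, 0.06040156, 0.37984972]), 'rotation': array([[-5.63847694e-01,  7.89337665e-01,  2.42944085e-01],
       [-8.25878697e-01, -5.38759081e-01, -1.66322072e-01],
       [-3.95943690e-04, -2.94422661e-01,  9.55675227e-01]])}
```

View pics/w0.png

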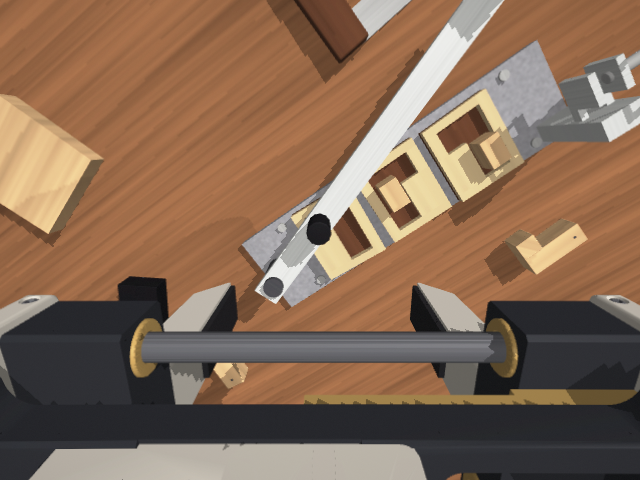

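```bash
python3 -m pendant '[[0,0,0,-7.1,9],[0,0,0,-7.1,9],[0,0,0,-7.1,9],[0,0,0,-7.1,9],[0,0,0,-7.1,9],[0,0,0,-7.1,9],[0,0,0,-7.1,9],[0,0,0,-7.1,9]]'>/dev/null; python3 -m pendant '[[0,0,0,-7.1,9],[0,0,0,-7.1,9],[0,0,0,-7.1,9],[0,0,0,-7.1,9],[0,0,0,-7.1,9],[0,0,0,-7.1,9],[0,0,0,-7.1,9],[0,0,0,-7.1,9]]'>/dev/null; python3 -m pendant '[[0,0,0,-7.1,9],[0,0,0,-7.1,9],[0,0,0,-7.1,9],[0,0,0,-7.1,9],[0,0,0,-7.1,9],[0,0,0,-7.1,9],[0,0,0,-7.1,9],[0,0,0,-7.1,9]]' >/dev/null
python3 - <<'E'
from h import *
f=grab('wrist','w1.png')
f0=dict(f)
f0['position']=np.array([0.64875562, 0.06040156, 0.37984972]);f0['rotation']=np.array([[-5.63847694e-01,  7.89337665e-01,  2.42944085e-01],[-8.25878697e-01, -5.38759081e-01, -1.66322072e-01],[-3.95943690e-04, -2.94422661e-01,  9.55675227e-01]])
print('knob',plane(f0,[(319,223)],.097),'pivot',plane(f0,[(273,287)],.062))
print('plate3 corners',plane(f0,[(484,90),(523,160),(462,201),(421,125)],.027).round(4).tolist())
print('plate2 r edge',plane(f0,[(415,140),(451,208),(389,243)],.027).round(4).tolist())
E
python3 to.py .583 .103 .2 145
```

```text
knob [[0.59489976 0.10185416 0.097     ]] pivot [[0.55942058 0.18392743 0.062     ]]
plate3 corners [[0.6001, -0.0919, 0.027], [0.5191, -0.0953, 0.027], [0.5165, -0.0252, 0.027], [0.6065, -0.0268, 0.027]]
plate2 r edge [[0.5975, -0.0149, 0.027], [0.5164, -0.0122, 0.027], [0.5201, 0.0618, 0.027]]
t 5.02 pos [0.5847 0.1011 0.2234] rpy [179.8   0.3 138. ] w 0.0899 F [ 0.1 -0.1 -0.8]
q [ 0.58  0.63 -1.13  1.69  0.61  1.21  0.13] shift [0.26 0.02 2.34] turn -7.0 shift if turned [0.26 0.05 2.34]
```

```bash
python3 -m pendant '[[0.2,0.6,0,0,5],[0,0,1.9,0,5],[0,0,2.2,0,5],[0,0,2.2,0,5],[0,0,2.2,0,5],[0,0,2.2,0,5],[0,0,2.2,0,5],[0,0,2.2,0,5]]';  python3 to.py .587 .107 .07 145; python3 - <<'E'
from h import *
s=ctrl.get_state();R=Ro.from_euler('xyz',s['ee_rot']);p=np.array([.5594,.184]);
for a in (.6,.9,1.2,1.5,1.6):
    q=p+.08*np.array([np.sin(a),-np.cos(a)]);print(a,q.round(3),(R.inv().apply([*(q-s['tool_pos'][:2]),0])*100).round(2))
E
```

```text
time: 5.68
tool_pos: [0.5967, 0.111, 0.0739]
ee_rot: [3.124, 0.013, 2.372]
contact_force: [0.0, 0.2, -0.2]
gripper_width: 0.0501
t 5.68 pos [0.5967 0.111  0.0739] rpy [179.    0.7 135.9] w 0.0501 F [ 0.   0.2 -0.2]
q [ 0.45  0.79 -0.96  1.78  0.79  0.98 -0.03] shift [ 0.42 -0.97  0.36] turn -9.1 shift if turned [ 0.57 -0.89  0.36]
0.6 [0.605 0.118] [-0.08  1.05  0.02]
0.9 [0.622 0.134] [-0.2   3.44  0.06]
1.2 [0.634 0.155] [0.38 5.75 0.1 ]
1.5 [0.639 0.178] [1.63 7.79 0.12]
1.6 [0.639 0.186] [2.17 8.38 0.12]
```

```bash
python3 -m pendant '[[0,0,0,0,2.8],[0,0,0,0,2.8],[0,0,0,0,2.8],[0,1.0,0,0,2.8],[0,1.2,0,0,2.8],[-0.1,1.2,0,0,2.8],[0.2,1.2,0,0,2.8],[0.3,1.2,0,0,2.8]]';  python3 -m pendant '[[0.5,1.1,0,0,2.8],[0.5,1.1,0,0,2.8],[0.5,0.9,0,0,2.8],[0.5,0.9,0,0,2.8],[0.5,0.8,0,0,2.8],[0,0,0,0,2.8],[0,0,0,0,2.8],[0,0,0,0,2.8]]'; python3 to.py .639 .182 .07 145;  python3 - <<'E'
from h import *
grab('wrist','w2.png')
E
```

```text
time: 6.35
tool_pos: [0.6336, 0.1432, 0.0738]
ee_rot: [-3.139, 0.019, 2.349]
contact_force: [-1.2, -2.0, -1.9]
gripper_width: 0.0279
time: 7.02
tool_pos: [0.6478, 0.1809, 0.0764]
ee_rot: [-3.102, 0.037, 2.339]
contact_force: [-2.3, -3.6, -2.6]
gripper_width: 0.0281
t 7.02 pos [0.6478 0.1809 0.0764] rpy [-177.7    2.1  134. ] w 0.0281 F [-2.3 -3.6 -2.6]
q [ 0.24  0.88 -0.91  1.57  0.79  1.12 -0.11] shift [ 0.71 -0.53  0.63] turn -11.0 shift if turned [ 0.8  -0.39  0.63]
```

View pics/w2.png

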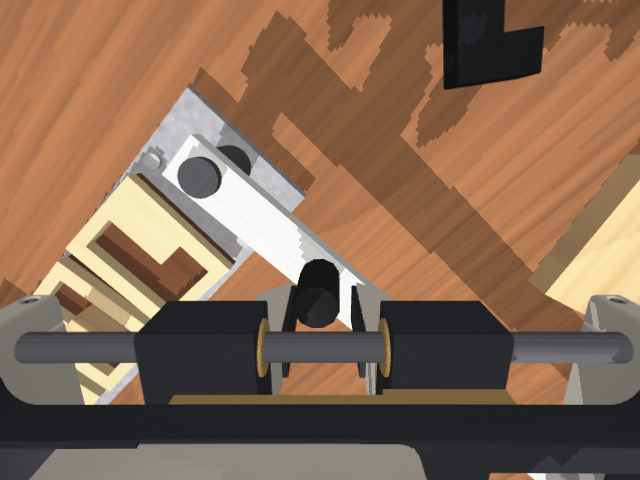

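```bash
python3 -m pendant '[[0,0,0,0,5],[0,0,-1,0,5],[0,0,-3,0,5],[0,0,-3,0,5],[0,0,-3,0,5],[0,0,-3,0,5],[0,0,-3,0,5],[0,0,0,0,5]]'; python3 -m pendant '[[0,0,0,7,5],[0,0,0,7,5],[0,0,0,7,5],[0,0,0,7,5],[0,0,0,7,5],[0,0,0,7,5],[0,0,0,2,5],[0,0,0,0,5]]'; python3 to.py .56 .04 .25 90;
```

```text
time: 7.73
tool_pos: [0.6484, 0.2032, 0.249]
ee_rot: [-3.124, 0.025, 2.349]
contact_force: [0.4, 0.5, 1.0]
gripper_width: 0.0502
time: 8.4
tool_pos: [0.6516, 0.2219, 0.2658]
ee_rot: [3.111, 0.003, 1.563]
contact_force: [-0.1, 0.6, 0.1]
gripper_width: 0.0502
t 8.4 pos [0.6516 0.2219 0.2658] rpy [178.3   0.2  89.5] w 0.0502 F [-0.1  0.6  0.1]
q [ 0.19  0.64 -0.88  1.42  0.52  1.3  -0.74] shift [-18.26  -9.06   1.36] turn -0.5 shift if turned [-18.19  -9.21   1.36]
```

```bash
python3 -m pendant '[[-2.6,-1.2,0.2,0,5],[-2.6,-1.2,0.2,0,5],[-2.6,-1.2,0.2,0,5],[-2.6,-1.2,0.2,0,5],[-2.6,-1.2,0.2,0,5],[-2.6,-1.2,0.2,0,5],[-2.6,-1.2,0.2,0,5],[-2.6,-1.2,0.2,0,5]]'; python3 -m pendant '[[0,0,0,0,5],[0,0,0,0,5],[0,0,0,0,5],[0,0,0,0,5],[0,0,0,0,5],[0,0,0,0,5],[0,0,0,0,5],[0,0,0,0,5]]'; python3 to.py .56 .02 .25 90;python3 - <<'E'
from h import *
import pickle
f=grab('wrist','w3.png');pickle.dump(f,open('w3.pkl','wb'))
E
```

```text
time: 9.07
tool_pos: [0.5565, 0.0289, 0.2514]
ee_rot: [3.094, -0.016, 1.603]
contact_force: [0.5, 0.4, 0.0]
gripper_width: 0.0499
time: 9.73
tool_pos: [0.5576, 0.0298, 0.2538]
ee_rot: [3.088, -0.017, 1.61]
contact_force: [0.1, 0.3, 0.4]
gripper_width: 0.0502
t 9.73 pos [0.5576 0.0298 0.2538] rpy [176.9  -1.   92.3] w 0.0502 F [0.1 0.3 0.4]
q [ 0.7   0.4  -1.    1.79  0.37  1.1  -0.38] shift [-0.99  0.18  0.37] turn 2.3 shift if turned [-0.98  0.22  0.37]
```

View pics/w3.png

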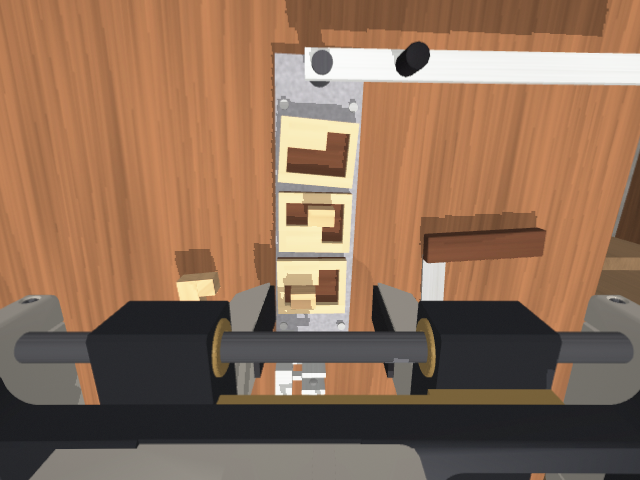

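```bash
cat > meas.py <<'E'
from h import *
def comps(f,lo,hi,z,box,minA=150,hole=False):
    hsv=cv2.cvtColor(f['pixels'],cv2.COLOR_RGB2HSV);m=cv2.inRange(hsv,lo,hi)
    u0,v0,u1,v1=box;b=np.zeros_like(m);b[v0:v1,u0:u1]=1;m*=b
    out=[]
    for k in cv2.findContours(m,cv2.RETR_EXTERNAL,cv2.CHAIN_APPROX_NONE)[0]:
        if cv2.contourArea(k)<minA: continue
        P=plane(f,k[:,0].astype(float),z)[:,:2]*1000
        (c,wh,a)=cv2.minAreaRect(P.astype(np.float32));M=cv2.moments(k)
        out.append((P,c,wh,a));print('px',round(M['m10']/M['m00']),round(M['m01']/M['m00']),'rect mm',np.round(c,1),np.round(wh,1),round(a,1))
    return out
E
python3 - <<'E'
from meas import *
import pickle
f=pickle.load(open('w3.pkl','rb'))
print('plates');comps(f,(18,60,170),(32,150,255),.027,(265,105,365,330))
print('plate corners',plane(f,[(282,116),(358,124),(352,188),(277,183)],.027).round(4)[:,:2].tolist())
print('pocket1 L rim',plane(f,[(329,132),(351,133),(347,176),(287,171),(288,148),(327,151)],.027).round(4)[:,:2].tolist())
print('offm',plane(f,[(309,208),(335,208),(335,226),(308,226)],.044).round(4)[:,:2].tolist(),'off3',plane(f,[(291,285),(315,285),(315,308),(291,308)],.044).round(4)[:,:2].tolist())
cv2.imwrite('pics/w3c.png',cv2.cvtColor(cv2.resize(f['pixels'][100:320,260:380],None,fx=2.7*1,fy=2.7,interpolation=cv2.INTER_CUBIC),cv2.COLOR_RGB2BGR))
E
```

```text
plates
px 311 287 rect mm [558.5 -59.8] [83.8 69.3] 1.1
px 314 222 rect mm [560.3  21.7] [83. 70.] 0.1
px 317 152 rect mm [560.6 100.8] [70.1 83.7] 86.9
plate corners [[0.5217, 0.1373], [0.6038, 0.1327], [0.6015, 0.0637], [0.5165, 0.0665]]
pocket1 L rim [[0.5726, 0.1232], [0.5967, 0.1231], [0.595, 0.0769], [0.5275, 0.0801], [0.5284, 0.1048], [0.5713, 0.1032]]
offm [[0.5528, 0.0422], [0.5815, 0.043], [0.5825, 0.0226], [0.5522, 0.0219]] off3 [[0.5342, -0.0496], [0.5623, -0.0491], [0.5633, -0.0789], [0.5345, -0.0792]]
```

View pics/w3c.png

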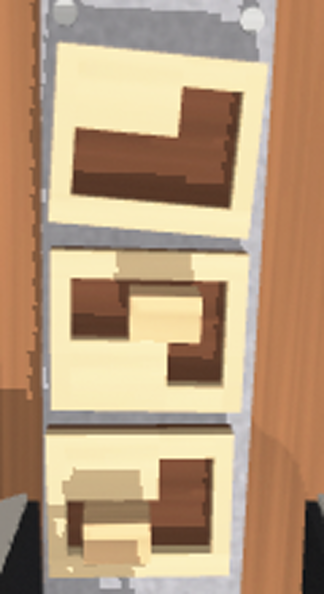

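```bash
python3 -m pendant '[[0,1,1,1,5],[0,0,2,1,5],[0,0,2,0,5],[0,0,2,0,5],[0,0,2,0,5],[0,0,2,0,5],[0,0,2,0,5],[0,0,0,0,5]]'; python3 to.py .567 .0324 .033 90
```

```text
time: 10.45
tool_pos: [0.5783, 0.0357, 0.121]
ee_rot: [3.084, -0.019, 1.577]
contact_force: [0.3, 0.1, 0.2]
gripper_width: 0.0499
t 10.45 pos [0.5783 0.0357 0.121 ] rpy [176.7  -1.1  90.4] w 0.0499 F [0.3 0.1 0.2]
q [ 0.55  0.59 -0.85  1.86  0.56  0.88 -0.56] shift [-0.49 -1.64  8.71] turn 0.4 shift if turned [-0.5  -1.64  8.71]
```

```bash
python3 -m pendant '[[-0.2,-0.8,0,0,5],[-0.2,-0.8,1,0,5],[0,0,1.2,0,5],[0,0,1.2,0,5],[0,0,1.2,0,5],[0,0,1.2,0,5],[0,0,1,0,5],[0,0,0,0,5]]'; python3 to.py .567 .0324 .033 90
```

```text
time: 11.12
tool_pos: [0.5687, 0.0338, 0.0512]
ee_rot: [3.078, -0.019, 1.578]
contact_force: [-0.8, 0.2, 0.3]
gripper_width: 0.0501
t 11.12 pos [0.5687 0.0338 0.0512] rpy [176.4  -1.1  90.4] w 0.0501 F [-0.8  0.2  0.3]
q [ 0.49  0.66 -0.77  1.93  0.66  0.74 -0.64] shift [-0.17 -0.29  1.8 ] turn 0.4 shift if turned [-0.18 -0.29  1.8 ]
```

```bash
python3 -m pendant '[[-0.2,-0.3,0.9,0,5],[0,0,0.9,0,5],[0,0,0,0,1],[0,0,0,0,1],[0,0,0,0,1],[0,0,0,0,1],[0,0,0,0,1],[0,0,0,0,1]]'; python3 to.py .567 .0324 .15 90; python3 -m pendant '[[0,0,-1.5,0,1],[0,0,-2.5,0,1],[0,0,-2.5,0,1],[0,0,-2.5,0,1],[0,0,-2.5,0,1],[0,0,-2.5,0,1],[0,0,0,0,1],[0,0,0,0,1]]'; python3 to.py .406 -.351 .16 90
```

```text
time: 11.78
tool_pos: [0.5675, 0.0328, 0.0312]
ee_rot: [3.078, -0.02, 1.578]
contact_force: [-0.5, 0.6, 0.0]
gripper_width: 0.0295
t 11.78 pos [0.5675 0.0328 0.0312] rpy [176.3  -1.1  90.4] w 0.0295 F [-0.5  0.6  0. ]
q [ 0.48  0.69 -0.74  1.94  0.7   0.71 -0.66] shift [  0.2    0.71 -11.86] turn 0.4 shift if turned [  0.2    0.71 -11.86]
time: 12.45
tool_pos: [0.5573, 0.0313, 0.1845]
ee_rot: [3.076, -0.019, 1.582]
contact_force: [0.0, 0.5, -0.7]
gripper_width: 0.0307
t 12.45 pos [0.5573 0.0313 0.1845] rpy [176.2  -1.1  90.7] w 0.0307 F [ 0.   0.5 -0.7]
q [ 0.65  0.47 -0.94  1.87  0.46  0.96 -0.48] shift [-38.09 -15.65   0.71] turn 0.7 shift if turned [-38.27 -15.21   0.71]
```

Gripped (30.7 mm). Off to the bin.

```bash
python3 -m pendant '[[-2.7,-1.1,0,0,1],[-2.7,-1.1,0,0,1],[-2.7,-1.1,0,0,1],[-2.7,-1.1,0,0,1],[-2.7,-1.1,0,0,1],[-2.7,-1.1,0,0,1],[-2.7,-1.1,0,0,1],[-2.7,-1.1,0,0,1]]'; python3 -m pendant '[[-2.7,-1.1,0,0,1],[-2.7,-1.1,0,0,1],[-2.7,-1.1,0,0,1],[-2.7,-1.1,0,0,1],[-2.7,-1.1,0,0,1],[-2.2,-1.1,0,0,1],[0,0,0,0,1],[0,0,0,0,1]]'; python3 to.py .406 -.351 .08 90
```

```text
time: 13.12
tool_pos: [0.4713, -0.1831, 0.1759]
ee_rot: [3.071, -0.022, 1.602]
contact_force: [1.0, -0.0, 0.2]
gripper_width: 0.0298
time: 13.78
tool_pos: [0.3984, -0.3553, 0.1643]
ee_rot: [3.078, -0.024, 1.593]
contact_force: [0.5, 1.2, -0.1]
gripper_width: 0.03
t 13.78 pos [ 0.3984 -0.3553  0.1643] rpy [176.3  -1.3  91.3] w 0.03 F [ 0.5  1.2 -0.1]
q [ 1.46  0.48 -0.93  1.92  0.41  0.92  0.37] shift [0.22 0.23 8.47] turn 1.3 shift if turned [0.22 0.23 8.47]
```

```bash
python3 -m pendant '[[0.2,0.2,1.5,0,1],[0,0.1,2,0,1],[0,0.1,2,0,1],[0,0.1,2,0,1],[0,0,1.5,0,1],[0,0,0,0,1],[0,0,0,0,4],[0,0,0,0,5]]'; python3 -m pendant '[[0,0,0,0,5],[0,0,0,0,5],[0,0,-2.5,0,5],[0,0,-2.5,0,5],[0,0,-2.5,0,5],[0,0,-2.5,0,5],[0,0,-2,0,5],[0,0,0,0,5]]'; python3 to.py .5485 -.069 .18 90
```

```text
time: 14.45
tool_pos: [0.4117, -0.3442, 0.0724]
ee_rot: [3.078, -0.026, 1.6]
contact_force: [-0.9, 0.1, 0.5]
gripper_width: 0.0388
time: 15.12
tool_pos: [0.4057, -0.3473, 0.2027]
ee_rot: [3.074, -0.021, 1.602]
contact_force: [-0.1, -1.0, 0.3]
gripper_width: 0.05
t 15.12 pos [ 0.4057 -0.3473  0.2027] rpy [176.1  -1.2  91.8] w 0.05 F [-0.1 -1.   0.3]
q [ 1.48  0.43 -0.97  1.88  0.36  0.99  0.4 ] shift [27.31 14.92  3.86] turn 1.8 shift if turned [27.77 14.05  3.86]
```

```bash
python3 -m pendant '[[2.5,1.35,0,0,5],[2.5,1.35,0,0,5],[2.5,1.35,0,0,5],[2.5,1.35,0,0,5],[2.5,1.35,0,0,5],[2.5,1.35,0.2,0,5],[2.5,1.35,0.2,0,5],[2.5,1.35,0.2,0,5]]'; python3 -m pendant '[[2.5,1.35,0.5,0,5],[2.5,1.35,0.5,1,5],[1.2,0.6,0.5,1,5],[0,0,1,0,5],[0,0,1,0,5],[0,0,1,0,5],[0,0,0,0,5],[0,0,0,0,5]]';python3 to.py .5485 -.069 .033 90; python3 - <<'E'
from h import *
f=grab('wrist','w4.png')
E
```

```text
time: 15.78
tool_pos: [0.5102, -0.1495, 0.2111]
ee_rot: [3.069, -0.007, 1.581]
contact_force: [-0.6, -0.0, -0.6]
gripper_width: 0.0498
time: 16.45
tool_pos: [0.5483, -0.0793, 0.1662]
ee_rot: [3.066, -0.008, 1.553]
contact_force: [-1.0, -0.4, -0.3]
gripper_width: 0.0502
t 16.45 pos [ 0.5483 -0.0793  0.1662] rpy [175.7  -0.4  89. ] w 0.0502 F [-1.  -0.4 -0.3]
q [ 0.84  0.48 -0.92  1.91  0.48  0.91 -0.33] shift [ 0.93 -1.   13.29] turn -1.0 shift if turned [ 0.94 -0.99 13.29]
```

View pics/w4.png

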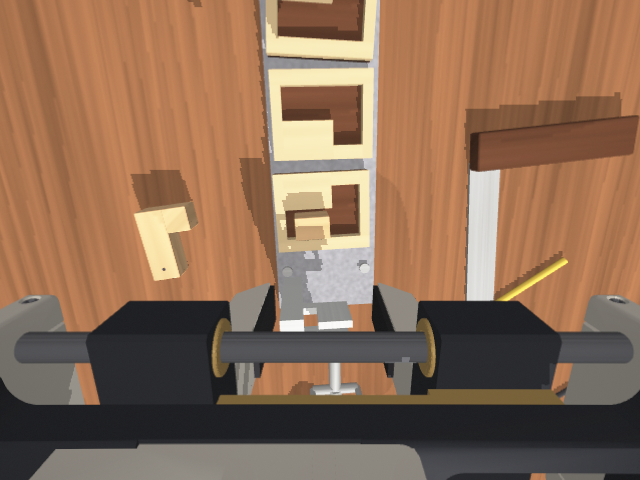

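```bash
python3 - <<'E'
from meas import *
import pickle
f=grab('wrist');pickle.dump(f,open('w4.pkl','wb'))
print('off',plane(f,[(296,227),(328,227),(328,241),(296,240)],.044).round(4)[:,:2].tolist())
print('plates');comps(f,(18,60,170),(32,150,255),.027,(255,60,385,255))
# R bracket
o=comps(f,(15,50,150),(32,160,255),.026,(120,190,210,290))
E
python3 to.py .5485 -.069 .1 90
```

```text
off [[0.5341, -0.0688], [0.5614, -0.0698], [0.5612, -0.0823], [0.5336, -0.0802]]
plates
px 322 209 rect mm [558.4 -59.3] [84.  70.3] 1.4
px 322 112 rect mm [559.8  21.7] [83.9 70.1] 0.5
px 162 237 rect mm [423.  -82.5] [49.6 66.4] 6.5
t 16.55 pos [ 0.5484 -0.0796  0.1666] rpy [175.7  -0.4  89. ] w 0.0502 F [0.2 0.6 0.4]
q [ 0.84  0.48 -0.93  1.9   0.48  0.91 -0.33] shift [ 1.01 -0.51  6.65] turn -1.0 shift if turned [ 1.02 -0.49  6.65]
```

```bash
python3 -m pendant '[[0.5,-0.5,1,0,5],[0.5,-0.4,1.8,0,5],[0,0,1.8,0,5],[0,0,1.8,0,5],[0,0,1.8,0,5],[0,0,1.6,0,5],[0,0,0,0,5],[0,0,0,0,5]]';python3 to.py .548 -.071 .033 90
```

```text
time: 17.22
tool_pos: [0.5461, -0.072, 0.0643]
ee_rot: [3.061, -0.006, 1.544]
contact_force: [0.8, -0.4, 0.2]
gripper_width: 0.05
t 17.22 pos [ 0.5461 -0.072   0.0643] rpy [175.4  -0.3  88.5] w 0.05 F [ 0.8 -0.4  0.2]
q [ 0.71  0.61 -0.79  1.98  0.65  0.72 -0.48] shift [ 0.09 -0.07  3.14] turn -1.5 shift if turned [ 0.09 -0.07  3.14]
```

```bash
python3 -m pendant '[[0.1,0.1,1,0,5],[0,0,1.1,0,5],[0,0,1,0,5],[0,0,0,0,1],[0,0,0,0,1],[0,0,0,0,1],[0,0,0,0,1],[0,0,0,0,1]]';python3 -m pendant '[[0,0,-1.5,0,1],[0,0,-2.5,0,1],[0,0,-2.5,0,1],[0,0,-2.5,0,1],[0,0,-2.5,0,1],[0,0,-2.5,0,1],[0,0,0,0,1],[0,0,0,0,1]]'; python3 to.py .406 -.351 .17 90
```

```text
time: 17.88
tool_pos: [0.5518, -0.0713, 0.0334]
ee_rot: [3.057, -0.005, 1.543]
contact_force: [0.2, 0.0, -0.0]
gripper_width: 0.0301
time: 18.55
tool_pos: [0.539, -0.0711, 0.1802]
ee_rot: [3.057, -0.004, 1.545]
contact_force: [-0.8, -0.7, -0.8]
gripper_width: 0.03
t 18.55 pos [ 0.539  -0.0711  0.1802] rpy [175.2  -0.2  88.5] w 0.03 F [-0.8 -0.7 -0.8]
q [ 0.86  0.44 -0.95  1.93  0.46  0.91 -0.33] shift [-28.33 -12.6   -0.16] turn -1.5 shift if turned [-27.99 -13.33  -0.16]
```

```bash
python3 -m pendant '[[-2.5,-1.1,0,0,1],[-2.5,-1.1,0,0,1],[-2.5,-1.1,0,0,1],[-2.5,-1.1,0,0,1],[-2.5,-1.1,0,0,1],[-2.5,-1.1,0,0,1],[-2.5,-1.1,0,0,1],[-2.5,-1.1,0,0,1]]'; python3 -m pendant '[[-2.2,-1.0,0,0,1],[-2.2,-1.0,0,0,1],[-2.2,-1,0,0,1],[-2,-1,0,0,1],[0,0,1,0,1],[0,0,1.5,0,1],[0,0,1.5,0,1],[0,0,1.5,0,1]]'; python3 to.py .406 -.351 .05 90
```

```text
time: 19.22
tool_pos: [0.4458, -0.2676, 0.1689]
ee_rot: [3.054, -0.007, 1.562]
contact_force: [1.1, -0.5, -0.3]
gripper_width: 0.0296
time: 19.88
tool_pos: [0.4001, -0.3655, 0.1026]
ee_rot: [3.059, -0.007, 1.546]
contact_force: [0.5, 0.3, -1.0]
gripper_width: 0.0299
t 19.88 pos [ 0.4001 -0.3655  0.1026] rpy [175.3  -0.4  88.6] w 0.0299 F [ 0.5  0.3 -1. ]
q [ 1.4   0.56 -0.85  1.96  0.51  0.79  0.26] shift [1.43 0.12 5.3 ] turn -1.4 shift if turned [1.43 0.15 5.3 ]
```

```bash
python3 -m pendant '[[0.8,0,1,0,1],[0.5,0,1.5,0,1],[0,0,1.5,0,1],[0,0,0.6,0,1],[0,0,0,0,4],[0,0,0,0,5],[0,0,0,0,5],[0,0,0,0,5]]';python3 to.py .406 -.351 .05 90; python3 -m pendant '[[0,0.5,0,0,5],[0,0.5,0,0,5],[0,0.5,0,0,5],[0,0.5,0,0,5],[0,0.5,0,0,5],[0,0.5,0,0,5],[0,0.5,0,0,5],[0,0.5,0,0,5]]';python3 to.py .406 -.351 .05 90
```

```text
time: 20.55
tool_pos: [0.402, -0.3452, 0.0473]
ee_rot: [3.066, -0.017, 1.549]
contact_force: [-1.0, 0.5, -0.5]
gripper_width: 0.0487
t 20.55 pos [ 0.402  -0.3452  0.0473] rpy [175.6  -0.9  88.8] w 0.0487 F [-1.   0.5 -0.5]
q [ 1.32  0.63 -0.77  2.01  0.6   0.69  0.16] shift [-0.56  0.43 -0.24] turn -1.2 shift if turned [-0.57  0.42 -0.24]
time: 21.22
tool_pos: [0.4305, -0.3484, 0.0523]
ee_rot: [3.095, -0.014, 1.543]
contact_force: [-18.5, 4.1, 23.9]
gripper_width: 0.0502
t 21.22 pos [ 0.4305 -0.3484  0.0523] rpy [177.3  -0.8  88.4] w 0.0502 F [-18.5   4.1  23.9]
q [ 1.25  0.66 -0.76  1.93  0.6   0.76  0.13] shift [-0.33 -2.45  0.11] turn -1.6 shift if turned [-0.26 -2.46  0.11]
```

```bash
python3 -m pendant '[[0,0.4,0,0,5],[0,0.4,0,0,5],[0,0.4,0,0,5],[0,0.4,0,0,5],[0,0.4,0,0,5],[0,0.3,0,0,5],[0,-0.5,0,0,5],[0,-1,0,0,5]]';python3 to.py .406 -.351 .05 90;  python3 -m pendant '[[0,-0.8,-1,0,5],[0,0,-2,0,5],[0,0,-2.5,0,5],[0,0,-2.5,0,5],[0,0,-2.5,0,5],[0,0,-2.5,0,5],[0,0,0,0,5],[0,0,0,0,5]]';python3 to.py .4105 -.09 .17 90
python3 - <<'E'
from h import *
f=grab('top');im=cv2.cvtColor(f['pixels'],cv2.COLOR_RGB2BGR)
a=np.hstack([cv2.resize(im[200:330,150:310],None,fx=2.5,fy=2.5),cv2.resize(im[230:360,300:460],None,fx=2.5,fy=2.5)])
cv2.imwrite('pics/top2.png',a)
E
```

```text
time: 21.88
tool_pos: [0.4171, -0.3474, 0.0551]
ee_rot: [-3.136, -0.013, 1.537]
contact_force: [0.4, -0.3, -0.3]
gripper_width: 0.05
t 21.88 pos [ 0.4171 -0.3474  0.0551] rpy [-179.7   -0.7   88.1] w 0.05 F [ 0.4 -0.3 -0.3]
q [ 1.23  0.65 -0.75  1.92  0.59  0.81  0.12] shift [-0.41 -1.09  0.51] turn -1.9 shift if turned [-0.37 -1.1   0.51]
time: 22.55
tool_pos: [0.4038, -0.3477, 0.1924]
ee_rot: [-3.134, -0.015, 1.537]
contact_force: [-0.2, 0.9, -0.0]
gripper_width: 0.0499
t 22.55 pos [ 0.4038 -0.3477  0.1924] rpy [-179.6   -0.8   88.1] w 0.0499 F [-0.2  0.9 -0. ]
q [ 1.38  0.45 -0.9   1.86  0.4   1.04  0.28] shift [25.74 -0.17  2.62] turn -1.9 shift if turned [25.73  0.69  2.62]
```

View pics/top2.png

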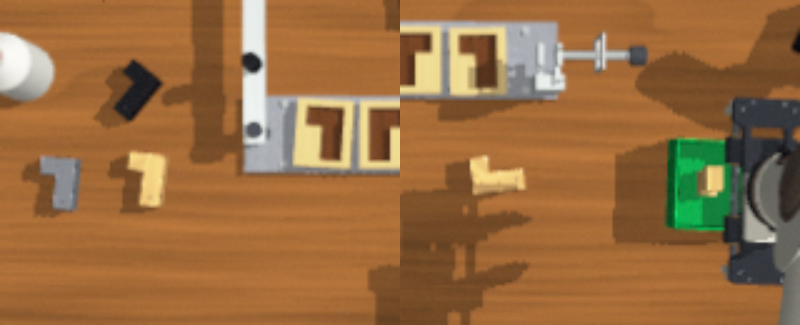

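```bash
python3 -m pendant '[[2.4,0,0.2,0,5],[2.5,0,0.2,0,5],[2.5,0,0.2,0,5],[2.5,0,0.2,0,5],[2.5,0,0.2,0,5],[2.5,0,0.2,0,5],[2.5,0,0.2,0,5],[2.5,0,0.2,0,5]]';  python3 -m pendant '[[0.6,0.4,0,0,5],[0,0,0,0,5],[0,0,0,0,5],[0,0,0,0,5],[0,0,0,0,5],[0,0,0,0,5],[0,0,0,0,5],[0,0,0,0,5]]';python3 to.py .4105 -.09 .17 90
python3 - <<'E'
from meas import *
import pickle
f=grab('wrist','w5.png');pickle.dump(f,open('w5.pkl','wb'))
print(proj(f,[[.41,-.087,.026]]))
for lo in (150,190,210,225):comps(f,(12,40,lo),(34,170,255),.026,(200,80,420,300))
E
```

```text
time: 23.27
tool_pos: [0.4053, -0.1465, 0.1728]
ee_rot: [-3.129, -0.018, 1.524]
contact_force: [-0.1, -0.0, 1.0]
gripper_width: 0.0499
time: 23.93
tool_pos: [0.4064, -0.1387, 0.1698]
ee_rot: [-3.124, -0.021, 1.527]
contact_force: [0.8, 0.1, 0.4]
gripper_width: 0.0499
t 23.93 pos [ 0.4064 -0.1387  0.1698] rpy [-179.    -1.2   87.5] w 0.0499 F [0.8 0.1 0.4]
q [ 1.17  0.31 -1.01  2.1   0.31  0.92 -0.06] shift [4.88 0.2  0.08] turn -2.5 shift if turned [4.86 0.41 0.08]
[[327.69874755 177.69848565]]
px 308 188 rect mm [ 390.4 -104.9] [196.8 214.8] 87.9
px 207 271 rect mm [ 289.2 -156.9] [ 9.7 86. ] 1.3
px 415 239 rect mm [ 487.2 -140.2] [ 10.5 133.6] 1.4
px 266 237 rect mm [ 348.4 -118.6] [ 23.1 167.5] 0.9
px 403 133 rect mm [475.9 -59.5] [96.5  7.5] 89.7
px 390 179 rect mm [ 463.6 -100.4] [179.6   8.6] 89.0
px 353 192 rect mm [ 426. -107.] [196.   62.1] 89.0
px 337 90 rect mm [420.6 -16.1] [15.3 14.8] 88.6
px 298 188 rect mm [ 384.  -104.9] [196.9  24.8] 89.7
px 233 215 rect mm [325.5 -98.8] [189.3  16.2] 88.6
px 214 204 rect mm [ 305.7 -101.9] [ 11.8 197. ] 0.3
px 365 244 rect mm [ 442.8 -143.1] [124.3   8.9] 86.6
px 333 168 rect mm [420.6 -84.4] [43.7 63.8] 6.5
px 302 225 rect mm [ 385.2 -124.5] [157.2   4.5] 89.3
px 333 168 rect mm [420.6 -84.3] [43.5 63.7] 6.6
```

View pics/w5.png

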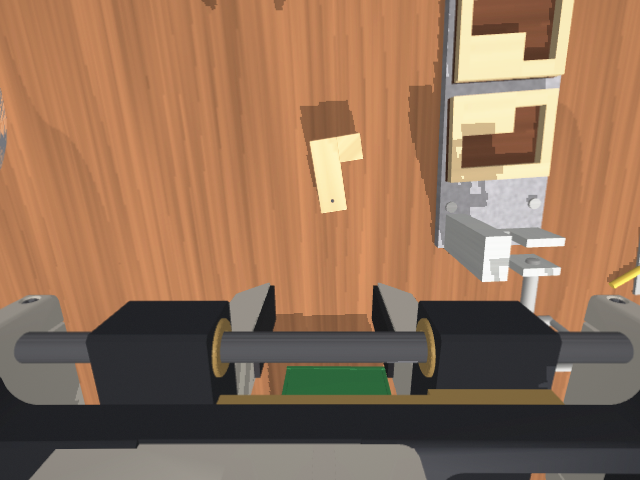

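```bash
python3 -m pendant '[[0,0,0,-4.5,5],[0,0,0,-4.5,5],[1.5,0,0,0,5],[1.5,0,1,0,5],[1.5,0,1.5,0,5],[0.5,0,1.5,0,5],[0,0,1.5,0,5],[0,0,0,0,5]]';python3 to.py .4111 -.0895 .012 96.5
```

```text
time: 24.65
tool_pos: [0.4005, -0.085, 0.1157]
ee_rot: [-3.131, -0.022, 1.676]
contact_force: [-0.6, -0.5, 0.4]
gripper_width: 0.0499
t 24.65 pos [ 0.4005 -0.085   0.1157] rpy [-179.4   -1.3   96. ] w 0.0499 F [-0.6 -0.5  0.4]
q [ 1.03  0.38 -0.99  2.19  0.42  0.79 -0.14] shift [-0.78  1.12 10.35] turn -0.5 shift if turned [-0.79  1.11 10.35]
```

```bash
python3 -m pendant '[[-0.4,0.6,1,-0.5,5],[-0.4,0.5,1.5,0,5],[0,0,1.5,0,5],[0,0,1.5,0,5],[0,0,1.5,0,5],[0,0,1.2,0,5],[0,0,0,0,5],[0,0,0,0,5]]';python3 to.py .4111 -.0895 .012 96.5
```

```text
time: 25.32
tool_pos: [0.4151, -0.0879, 0.0353]
ee_rot: [-3.136, -0.021, 1.675]
contact_force: [0.6, -0.5, -1.1]
gripper_width: 0.05
t 25.32 pos [ 0.4151 -0.0879  0.0353] rpy [-179.7   -1.2   96. ] w 0.05 F [ 0.6 -0.5 -1.1]
q [ 0.85  0.55 -0.81  2.21  0.64  0.65 -0.31] shift [-0.16 -0.4   2.33] turn -0.5 shift if turned [-0.16 -0.4   2.33]
```

```bash
python3 -m pendant '[[-0.2,-0.4,1,-0.5,5],[0,0,1.2,0,5],[0,0,0.1,0,5],[0,0,0,0,1],[0,0,0,0,1],[0,0,0,0,1],[0,0,0,0,1],[0,0,0,0,1]]';python3 to.py .4111 -.0895 .012 96.5; python3 -m pendant '[[0,0,-1.5,0,1],[0,0,-2,0,1],[0,0,-2,0,1],[0,0,-2,0,1],[0,0,-2,0,1],[0,0,-2,0,1],[0,0,-1,0,1],[0,0,0,0,1]]'; python3 to.py .556 .0317 .13 0.3
```

```text
time: 25.98
tool_pos: [0.4136, -0.0918, 0.0155]
ee_rot: [3.141, -0.017, 1.682]
contact_force: [0.1, -0.0, -0.7]
gripper_width: 0.0235
t 25.98 pos [ 0.4136 -0.0918  0.0155] rpy [180.   -1.   96.4] w 0.0235 F [ 0.1 -0.  -0.7]
q [ 0.82  0.58 -0.76  2.22  0.69  0.6  -0.35] shift [ 0.25 -0.23  0.36] turn -0.1 shift if turned [ 0.25 -0.23  0.36]
time: 26.65
tool_pos: [0.4123, -0.0929, 0.1461]
ee_rot: [-3.138, -0.018, 1.685]
contact_force: [0.4, -0.3, -1.3]
gripper_width: 0.0238
t 26.65 pos [ 0.4123 -0.0929  0.1461] rpy [-179.8   -1.    96.5] w 0.0238 F [ 0.4 -0.3 -1.3]
q [ 1.08  0.34 -1.04  2.15  0.37  0.86 -0.07] shift [10.71 15.7   1.75] turn 96.2 shift if turned [ 14.45 -12.35   1.75]
```

```bash
python3 -m pendant '[[1.3,1.9,0,0,1],[1.4,2,0,0,1],[1.4,2,0,0,1],[1.4,2,0,0,1],[1.4,2,0,0,1],[1.4,2,0,0,1],[1.3,2,0,0,1],[1,1.7,0,0,1]]'; python3 -m pendant '[[0,0,0,7,1],[0,0,0,7,1],[0,0,0,7,1],[0,0,0,7,1],[0,0,0,7,1],[0,0,0,7,1],[0,0,0,7,1],[0,0,0,7,1]]'; python3 -m pendant '[[0,0,0,7,1],[0,0,0,7,1],[0,0,0,7,1],[0,0,0,7,1],[0,0,0,7,1],[0,0,0,4,1],[0,0,0,0,1],[0,0,0,0,1]]'; python3 to.py .5534 .0317 .06 0.3
```

```text
time: 27.32
tool_pos: [0.5547, 0.0264, 0.1399]
ee_rot: [-3.128, -0.01, 1.671]
contact_force: [-0.4, 0.3, -0.2]
gripper_width: 0.0235
time: 27.98
tool_pos: [0.5536, 0.0333, 0.1301]
ee_rot: [-3.116, 0.01, 0.675]
contact_force: [0.8, 0.4, -0.9]
gripper_width: 0.0236
time: 28.65
tool_pos: [0.5479, 0.0327, 0.1212]
ee_rot: [-3.133, 0.035, -0.027]
contact_force: [0.1, 0.7, -0.8]
gripper_width: 0.0233
t 28.65 pos [0.5479 0.0327 0.1212] rpy [-179.5    2.    -1.5] w 0.0233 F [ 0.1  0.7 -0.8]
q [ 0.3   0.49 -0.5   1.86  0.28  0.89 -1.94] shift [0.77 0.14 6.09] turn -1.8 shift if turned [0.77 0.16 6.09]
```

```bash
python3 -m pendant '[[0.4,0.1,1,-1.8,1],[0.3,0.1,1.2,0,1],[0,0,1.2,0,1],[0,0,1.2,0,1],[0,0,1.0,0,1],[0,0,0,0,1],[0,0,0,0,1],[0,0,0,0,1]]'; python3 to.py .5534 .0317 .0335 0.3; python3 - <<'E'
from meas import *
import pickle
f=grab('wrist','w6.png');pickle.dump(f,open('w6.pkl','wb'))
E
```

```text
time: 29.32
tool_pos: [0.5504, 0.0307, 0.0545]
ee_rot: [-3.131, 0.042, 0.016]
contact_force: [-0.9, -0.4, -1.2]
gripper_width: 0.0239
t 29.32 pos [0.5504 0.0307 0.0545] rpy [-179.4    2.4    0.9] w 0.0239 F [-0.9 -0.4 -1.2]
q [ 0.27  0.6  -0.47  1.88  0.35  0.79 -1.94] shift [ 0.39 -0.07  2.09] turn 0.6 shift if turned [ 0.39 -0.08  2.09]
```

View pics/w6.png

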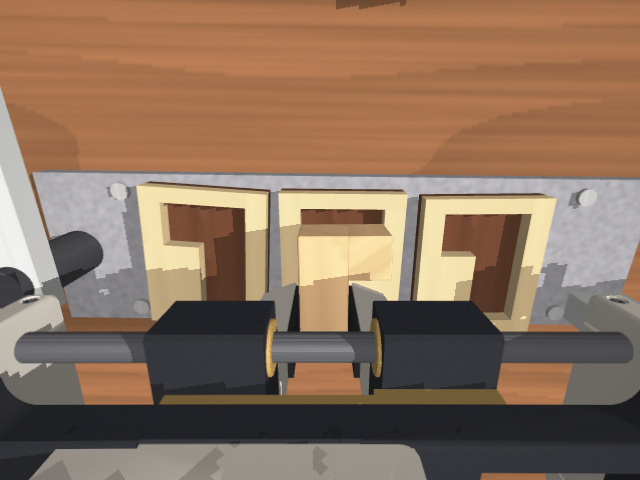

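```bash
python3 - <<'E'
from meas import *
import pickle
f=pickle.load(open('w6.pkl','rb'))
print('brk',plane(f,[(299,226),(391,226),(391,278)],.065).round(4).tolist())
print('plate',plane(f,[(281,191),(405,191)],.027).round(4).tolist())
print('pocket',plane(f,[(301,209),(385,209)],.027).round(4).tolist())
E
```

```text
brk [[0.5939, 0.0426, 0.065], [0.5947, 0.0017, 0.065], [0.5693, -0.0004, 0.065]]
plate [[0.6024, 0.0553, 0.027], [0.6035, -0.0119, 0.027]]
pocket [[0.5926, 0.0445, 0.027], [0.5934, -0.0018, 0.027]]
```

```bash
python3 - <<'E'
from meas import *
import pickle
f=pickle.load(open('w6.pkl','rb'))
print(f['position'].round(3))
for c in (320,370): print([tuple(int(v) for v in f['pixels'][r,c]) for r in range(218,292,4)])
print(proj(f,[[.589,.035,.065],[.589,.035,.039]]).round(0))
E
```

```text
[0.637 0.031 0.21 ]
[(120, 77, 54), (119, 76, 53), (162, 132, 95), (165, 133, 98), (167, 137, 100), (249, 224, 166), (249, 224, 166), (249, 224, 166), (249, 224, 166), (248, 223, 166), (248, 223, 166), (248, 223, 165), (248, 223, 166), (248, 223, 166), (248, 222, 166), (248, 222, 163), (196, 159, 116), (195, 159, 116), (195, 159, 116)]
[(81, 52, 38), (82, 53, 38), (168, 137, 100), (171, 140, 103), (173, 140, 103), (251, 231, 174), (250, 228, 170), (250, 227, 170), (250, 227, 169), (248, 222, 164), (242, 212, 154), (243, 214, 156), (243, 213, 156), (242, 211, 153), (241, 209, 152), (243, 215, 155), (246, 230, 180), (246, 230, 180), (157, 150, 143)]
[[316. 237.]
 [318. 221.]]
```

```bash
python3 -m pendant '[[0.3,-0.1,0.2,0.6,1],[0.1,0,0.4,0,1],[0,0,0.5,0,1],[0,0,0.4,0,1],[0,0,0,0,1],[0,0,0,0,1],[0,0,0,0,1],[0,0,0,0,1]]'; python3 to.py .5534 .0317 .0335 0.3
```

```text
time: 30.03
tool_pos: [0.5563, 0.0325, 0.0417]
ee_rot: [-3.133, 0.037, 0.005]
contact_force: [-2.3, -0.1, 1.2]
gripper_width: 0.0238
t 30.03 pos [0.5563 0.0325 0.0417] rpy [-179.5    2.1    0.3] w 0.0238 F [-2.3 -0.1  1.2]
q [ 0.25  0.62 -0.46  1.88  0.36  0.76 -1.96] shift [-0.26  0.09  0.83] turn -0.0 shift if turned [-0.26  0.09  0.83]
```

```bash
python3 -m pendant '[[-0.3,0,-0.2,0,1],[-0.1,0.1,0,0,1],[0,0,0,0,1],[0,0,0,0,1],[0,0,0,0,1],[0,0,0,0,1],[0,0,0,0,1],[0,0,0,0,1]]'; python3 to.py .5534 .0317 .0335 0.3
```

```text
time: 30.7
tool_pos: [0.552, 0.0313, 0.0434]
ee_rot: [-3.132, 0.037, 0.004]
contact_force: [1.1, -0.8, -1.6]
gripper_width: 0.0235
t 30.7 pos [0.552  0.0313 0.0434] rpy [-179.5    2.1    0.2] w 0.0235 F [ 1.1 -0.8 -1.6]
q [ 0.26  0.61 -0.46  1.89  0.36  0.76 -1.96] shift [ 0.17 -0.03  0.99] turn -0.1 shift if turned [ 0.17 -0.03  0.99]
```

```bash
python3 -m pendant '[[0.1,0,0.3,0,1],[0,0,0.3,0,1],[0,0,0.3,0,1],[0,0,0.2,0,1],[0,0,0.2,0,1],[0,0,0,0,1],[0,0,0,0,1],[0,0,0,0,1]]'; python3 to.py .5534 .0317 .0335 0.3
```

```text
time: 31.37
tool_pos: [0.5541, 0.0317, 0.034]
ee_rot: [-3.135, 0.035, 0.004]
contact_force: [0.2, -0.3, -0.3]
gripper_width: 0.0241
t 31.37 pos [0.5541 0.0317 0.034 ] rpy [-179.6    2.     0.2] w 0.0241 F [ 0.2 -0.3 -0.3]
q [ 0.25  0.63 -0.45  1.89  0.37  0.74 -1.97] shift [-0.07 -0.    0.05] turn -0.1 shift if turned [-0.07 -0.    0.05]
```

```bash
python3 -m pendant '[[0,0,0,0,4],[0,0,0,0,4],[0,0,0,0,4],[0,0,-1,0,4],[0,0,-2,0,4],[0,0,-3,0,4],[0,0,-3,0,4],[0,0,-3,0,4]]'; python3 -m pendant '[[0,0,-2,-7.1,4],[0,0,0,-7.1,4],[0,0,0,-7.1,4],[0,0,0,-7.1,4],[0,0,0,-7.1,4],[0,0,0,-7.1,4],[0,0,0,-7.1,4],[0,0,0,-7.1,4]]';python3 -m pendant '[[0,0,0,-7.1,4],[0,0,0,-7.1,4],[0,0,0,-7.1,4],[0,0,0,-7.1,4],[0,0,0,-7.1,4],[0,0,0,-7.1,4],[0,0,0,-7.1,4],[0,0,0,-7.1,4]]' >/dev/null;python3 -m pendant '[[0,0,0,-7.1,4],[0,0,0,-7.1,4],[0,0,0,-7.1,4],[0,0,0,-7.1,4],[0,0,0,-7.1,4],[0,0,0,-7.1,4],[0,0,0,-7.1,4],[0,0,0,-7.1,4]]' >/dev/null; python3 to.py .5 .315 .17 180
python3 - <<'E'
from meas import *
f=grab('top','top3.png')
hsv=cv2.cvtColor(f['pixels'],cv2.COLOR_RGB2HSV)
comps(f,(15,60,150),(30,160,255),.026,(160,190,420,330),50)
E
```

```text
time: 32.03
tool_pos: [0.5516, 0.0306, 0.151]
ee_rot: [-3.133, 0.053, 0.006]
contact_force: [0.6, 0.3, 0.0]
gripper_width: 0.0399
time: 32.7
tool_pos: [0.5592, 0.0312, 0.1883]
ee_rot: [-3.111, 0.013, 1.009]
contact_force: [-0.1, 0.7, 0.1]
gripper_width: 0.0401
t 34.03 pos [0.559  0.0273 0.1991] rpy [-179.6   -1.5  172.4] w 0.0399 F [ 0.4 -0.5  0.2]
q [ 0.76  0.67 -1.21  1.77  0.66  1.22  0.79] shift [ 9.58 27.75  2.96] turn -7.6 shift if turned [ 5.81 28.78  2.96]
px 224 272 rect mm [493.9 275.1] [50.8 66.8] 77.4
px 277 261 rect mm [539.  101.7] [72.  44.2] 86.8
px 204 192 rect mm [746.7 329.1] [19.3 76.2] 0.4
```

```bash
python3 -m pendant '[[0,0,0,-7.1,4],[0,3,0.3,0,4],[0,3.4,0.3,0,4],[0,3.5,0.3,0,4],[0,3.5,0.3,0,4],[0,3.5,0.3,0,4],[0,3.5,0.3,0,4],[0,3.4,0.3,0,4]]'; python3 -m pendant '[[0,1.5,0.2,0,4],[0,0,0,0,4],[0,0,0,0,4],[0,0,0,0,4],[0,0,0,0,4],[0,0,0,0,4],[0,0,0,0,4],[0,0,0,0,4]]';python3 to.py .55 .275 .17 180
python3 - <<'E'
from meas import *
import pickle
f=grab('wrist','w7.png');pickle.dump(f,open('w7.pkl','wb'))
print(proj(f,[[.494,.275,.026]]))
for lo in (210,225,235):comps(f,(15,40,lo),(34,170,255),.026,(150,50,480,300),800)
E
```

```text
time: 34.75
tool_pos: [0.57, 0.2568, 0.1764]
ee_rot: [-3.128, -0.027, 3.085]
contact_force: [1.0, 0.1, -0.3]
gripper_width: 0.04
time: 35.42
tool_pos: [0.5693, 0.2762, 0.1762]
ee_rot: [-3.129, -0.027, 3.078]
contact_force: [0.6, 0.2, -0.1]
gripper_width: 0.0398
t 35.42 pos [0.5693 0.2762 0.1762] rpy [-179.3   -1.5  176.4] w 0.0398 F [ 0.6  0.2 -0.1]
q [ 0.22  0.79 -1.11  1.6   0.72  1.26  0.48] shift [ 1.9  -0.23  0.68] turn -3.6 shift if turned [ 1.92 -0.11  0.68]
[[318.28339552 150.4768928 ]]
px 164 232 rect mm [562.5 119.6] [31.3 84.3] 86.5
px 314 154 rect mm [494.9 277.4] [43.7 63.7] 76.7
px 164 231 rect mm [562.5 119.6] [31.3 84.3] 86.5
px 314 154 rect mm [495.  277.6] [43.5 63.6] 76.3
px 164 231 rect mm [561.9 119.5] [31.1 83.2] 86.6
px 314 154 rect mm [495.  277.5] [43.4 63.4] 76.5
```

View pics/w7.png

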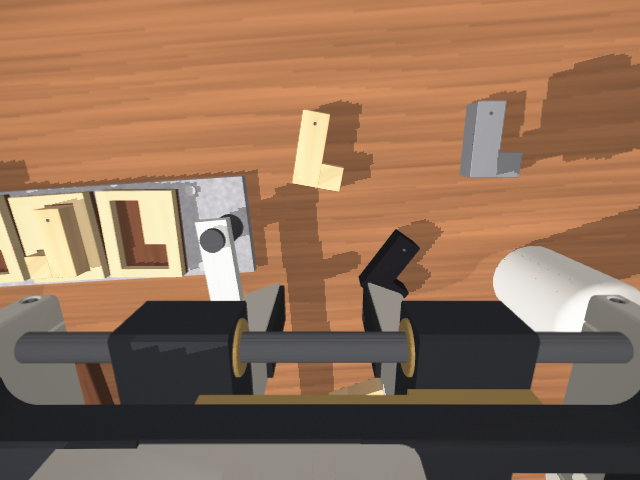

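```bash
python3 - <<'E'
from h import *
f=grab('top');print(plane(f,[(144,221)],.17))
E
python3 -m pendant '[[0,0,0,5,4],[0,0,0,5,4],[1,0,0,0,4],[2,0,0,0,4],[2,0,0,0,4],[2,0,1,0,4],[1,0,1,0,4],[0,0,1,0,4]]'; python3 to.py .4878 .2689 .013 166.5
```

```text
[[0.63444357 0.47862257 0.17      ]]
time: 36.18
tool_pos: [0.4873, 0.2949, 0.1491]
ee_rot: [-3.127, -0.022, 2.904]
contact_force: [-0.7, 1.3, 0.7]
gripper_width: 0.04
t 36.18 pos [0.4873 0.2949 0.1491] rpy [-179.2   -1.3  166.4] w 0.04 F [-0.7  1.3  0.7]
q [ 0.2   0.71 -1.1   1.79  0.68  1.12  0.19] shift [-0.96 -2.32 13.63] turn -0.1 shift if turned [-0.95 -2.32 13.63]
```

```bash
python3 -m pendant '[[-0.4,-1.2,1,0,4],[-0.4,-1.1,1.6,0,4],[0,0,1.6,0,4],[0,0,1.6,0,4],[0,0,1.6,0,4],[0,0,1.6,0,4],[0,0,0.5,0,4],[0,0,0,0,4]]'; python3 to.py .4878 .2689 .014 166.5
```

```text
time: 36.85
tool_pos: [0.4863, 0.2677, 0.0462]
ee_rot: [-3.125, -0.022, 2.918]
contact_force: [-0.2, 0.5, -0.4]
gripper_width: 0.0399
t 36.85 pos [0.4863 0.2677 0.0462] rpy [-179.1   -1.3  167.2] w 0.0399 F [-0.2  0.5 -0.4]
q [ 0.17  0.81 -0.99  1.88  0.82  0.96  0.14] shift [-0.19  0.2   3.21] turn 0.7 shift if turned [-0.19  0.21  3.21]
```

```bash
python3 -m pendant '[[-0.2,0.1,0.9,0.7,4],[0,0,1.1,0,4],[0,0,1.0,0,4],[0,0,0,0,4],[0,0,0,0,1],[0,0,0,0,1],[0,0,0,0,1],[0,0,0,0,1]]'; python3 to.py .4878 .2689 .014 166.5;python3 -m pendant '[[0,0,0,0,1],[0,0,-1.5,0,1],[0,0,-2,0,1],[0,0,-2,0,1],[0,0,-2,0,1],[0,0,-1.5,0,1],[0,0,-0.5,0,1],[0,0,0,0,1]]'; python3 to.py .556 .091 .12 177
```

```text
time: 37.52
tool_pos: [0.4893, 0.2696, 0.0148]
ee_rot: [-3.127, -0.02, 2.906]
contact_force: [0.2, -0.8, -0.7]
gripper_width: 0.0236
t 37.52 pos [0.4893 0.2696 0.0148] rpy [-179.2   -1.2  166.5] w 0.0236 F [ 0.2 -0.8 -0.7]
q [ 0.14  0.86 -0.94  1.88  0.87  0.92  0.1 ] shift [ 0.12 -0.11  0.08] turn 0.0 shift if turned [ 0.12 -0.11  0.08]
time: 38.18
tool_pos: [0.4911, 0.2713, 0.1201]
ee_rot: [-3.128, -0.019, 2.908]
contact_force: [-0.6, 0.5, -2.2]
gripper_width: 0.0236
t 38.18 pos [0.4911 0.2713 0.1201] rpy [-179.2   -1.1  166.6] w 0.0236 F [-0.6  0.5 -2.2]
q [ 0.23  0.73 -1.08  1.83  0.72  1.07  0.2 ] shift [-10.48 -16.04   0.03] turn -10.4 shift if turned [ -7.42 -17.66   0.03]
```

```bash
python3 -m pendant '[[-1.2,-1.9,-0.5,0,1],[-1.4,-2.1,0,0,1],[-1.4,-2.1,0,0,1],[-1.4,-2.1,0,0,1],[-1.4,-2.1,0,0,1],[-1.4,-2.1,0,0,1],[-1.3,-2,0,0,1],[-0.8,-1.2,0,0,1]]'; python3 -m pendant '[[0,0,0,-5,1],[0,0,0,-5,1],[0,0,0,0,1],[0,0,0,0,1],[0,0,0,0,1],[0,0,0,0,1],[0,0,0,0,1],[0,0,0,0,1]]';python3 to.py .5564 .091 .06 176.9
```

```text
time: 38.85
tool_pos: [0.5543, 0.094, 0.1242]
ee_rot: [-3.13, -0.021, 2.921]
contact_force: [-0.0, 0.5, -0.8]
gripper_width: 0.0237
time: 39.52
tool_pos: [0.5535, 0.0869, 0.1203]
ee_rot: [-3.13, -0.028, 3.086]
contact_force: [0.3, 0.3, -1.0]
gripper_width: 0.0235
t 39.52 pos [0.5535 0.0869 0.1203] rpy [-179.3   -1.6  176.8] w 0.0235 F [ 0.3  0.3 -1. ]
q [ 0.59  0.76 -1.12  1.83  0.76  1.1   0.69] shift [-0.44  0.49  6.01] turn -0.1 shift if turned [-0.44  0.49  6.01]
```

```bash
python3 -m pendant '[[-0.2,0.2,1,0,1],[-0.2,0.2,1.2,0,1],[0,0,1.2,0,1],[0,0,1.2,0,1],[0,0,0.8,0,1],[0,0,0,0,1],[0,0,0,0,1],[0,0,0,0,1]]'; python3 to.py .5564 .091 .045 176.9; python3 - <<'E'
from meas import *
import pickle
f=grab('wrist','w8.png');pickle.dump(f,open('w8.pkl','wb'))
s=ctrl.get_state();R=Ro.from_euler('xyz',s['ee_rot']);T=s['tool_pos']
# predicted bracket top corners from hand
b=Ro.from_euler('z',180,degrees=True)
pts=np.array([[32,-12],[32,32],[10,32],[10,12],[-32,-12],[-32,12]])
tool=np.c_[-(pts[:,0]+3.7),pts[:,1],np.full(6,-11.2)]/1000
W=T+R.apply(tool);print(W.round(4).tolist());print(proj(f,W).round(0).tolist())
comps(f,(15,40,215),(34,170,255),.056,(150,50,480,300),300)
E
```

```text
time: 40.18
tool_pos: [0.5547, 0.0916, 0.0582]
ee_rot: [-3.129, -0.031, 3.087]
contact_force: [-0.2, 1.3, -0.2]
gripper_width: 0.0239
t 40.18 pos [0.5547 0.0916 0.0582] rpy [-179.3   -1.8  176.9] w 0.0239 F [-0.2  1.3 -0.2]
q [ 0.53  0.84 -1.04  1.85  0.85  1.02  0.64] shift [-0.21 -0.03  1.32] turn -0.0 shift if turned [-0.21 -0.03  1.32]
[[0.5902, 0.0778, 0.0687], [0.5926, 0.1217, 0.0682], [0.5706, 0.1229, 0.0689], [0.5696, 0.103, 0.0691], [0.5264, 0.0813, 0.0707], [0.5277, 0.1052, 0.0704]]
[[299.0, 375.0], [385.0, 375.0], [387.0, 337.0], [347.0, 337.0], [296.0, 257.0], [348.0, 257.0]]
px 305 281 rect mm [542.7  83.9] [ 6.8 22.6] 86.4
px 192 264 rect mm [531.1  32.4] [58.2 40.7] 87.2
px 299 243 rect mm [529.7  87.3] [31.5 34.4] 86.9
```

View pics/w8.png

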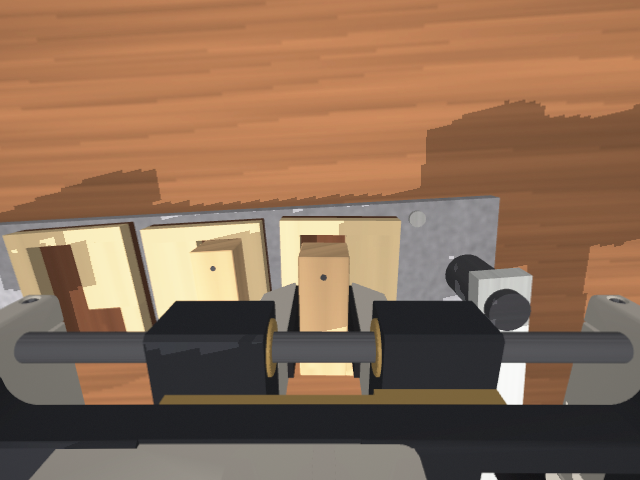

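```bash
python3 -m pendant '[[-0.2,0,0.3,0,1],[0,0,0.4,0,1],[0,0,0.2,0,1],[0,0,0,0,1],[0,0,0,0,1],[0,0,0,0,1],[0,0,0,0,1],[0,0,0,0,1]]'; python3 to.py .5564 .091 .033 176.9
```

```text
time: 40.9
tool_pos: [0.5586, 0.0914, 0.0505]
ee_rot: [-3.13, -0.027, 3.086]
contact_force: [0.0, -1.4, -0.4]
gripper_width: 0.0237
t 40.9 pos [0.5586 0.0914 0.0505] rpy [-179.3   -1.6  176.8] w 0.0237 F [ 0.  -1.4 -0.4]
q [ 0.52  0.85 -1.03  1.85  0.86  1.01  0.63] shift [ 0.17 -0.03  1.76] turn -0.1 shift if turned [ 0.17 -0.03  1.76]
```

```bash
python3 -m pendant '[[0.2,0,0.3,0,1],[0,0,0.3,0,1],[0,0,0.3,0,1],[0,0,0.2,0,1],[0,0,0,0,1],[0,0,0,0,1],[0,0,0,0,1],[0,0,0,0,1]]'; python3 to.py .5564 .091 .033 176.9
```

```text
time: 41.57
tool_pos: [0.5558, 0.0913, 0.0383]
ee_rot: [-3.13, -0.028, 3.086]
contact_force: [-0.7, -0.2, -1.1]
gripper_width: 0.0239
t 41.57 pos [0.5558 0.0913 0.0383] rpy [-179.3   -1.6  176.8] w 0.0239 F [-0.7 -0.2 -1.1]
q [ 0.52  0.86 -1.01  1.86  0.88  0.99  0.62] shift [-0.08 -0.02  0.52] turn -0.1 shift if turned [-0.08 -0.02  0.52]
```

```bash
python3 -m pendant '[[0,0,0.2,0,1],[0,0,0.2,0,1],[0,0,0.1,0,1],[0,0,0,0,1],[0,0,0,0,1],[0,0,0,0,1],[0,0,0,0,1],[0,0,0,0,1]]'; python3 to.py .5564 .091 .033 176.9; python3 -m pendant '[[0,0,0,0,4],[0,0,0,0,4],[0,0,0,0,4],[0,0,-1,0,4],[0,0,-2,0,4],[0,0,-3,0,4],[0,0,-3,0,4],[0,0,-3,0,4]]'
```

```text
time: 42.23
tool_pos: [0.5559, 0.0914, 0.033]
ee_rot: [-3.13, -0.027, 3.086]
contact_force: [1.0, 0.8, -0.3]
gripper_width: 0.0237
t 42.23 pos [0.5559 0.0914 0.033 ] rpy [-179.3   -1.5  176.8] w 0.0237 F [ 1.   0.8 -0.3]
q [ 0.51  0.87 -1.01  1.86  0.89  0.98  0.61] shift [-0.05 -0.03 -0.  ] turn -0.1 shift if turned [-0.05 -0.03 -0.  ]
time: 42.9
tool_pos: [0.5547, 0.0918, 0.1533]
ee_rot: [-3.128, -0.039, 3.088]
contact_force: [1.1, 0.0, -0.4]
gripper_width: 0.04
```

```bash
python3 -m pendant '[[-1.3,1.3,-0.8,0,4],[-1.5,1.5,-0.8,0,4],[-1.5,1.5,-0.8,0,4],[-1.5,1.5,-0.8,0,4],[-1,1,-0.8,0,4],[0,0,0,0,4],[0,0,0,0,4],[0,0,0,0,4]]'; python3 to.py .64 .185 .2 136; python3 - <<'E'
from meas import *
import pickle
f=grab('wrist');pickle.dump(f,open('w9.pkl','wb'));g=grab('top')
a=f['pixels'][120:400];b=cv2.resize(g['pixels'][240:340,400:520],None,fx=2.8,fy=2.8,interpolation=cv2.INTER_CUBIC)[:280]
b=np.hstack([b,np.zeros((280,640-b.shape[1],3),np.uint8)])
cv2.imwrite('pics/c1.png',cv2.cvtColor(np.vstack([a,b]),cv2.COLOR_RGB2BGR))
E
```

```text
time: 43.57
tool_pos: [0.6331, 0.1607, 0.207]
ee_rot: [-3.132, -0.025, 3.088]
contact_force: [-0.1, -1.2, 0.0]
gripper_width: 0.04
t 43.57 pos [0.6331 0.1607 0.207 ] rpy [-179.5   -1.4  176.9] w 0.04 F [-0.1 -1.2  0. ]
q [ 0.41  0.78 -1.12  1.52  0.71  1.32  0.72] shift [-0.58  2.47  0.66] turn 40.9 shift if turned [1.18 2.25 0.66]
```

View pics/c1.png

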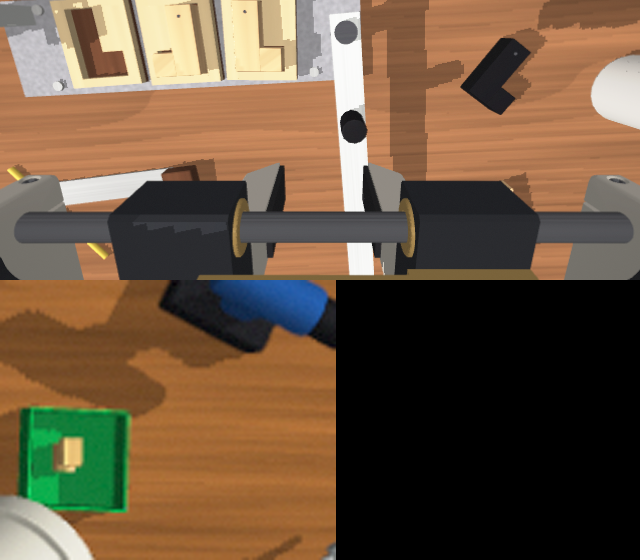

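```bash
python3 - <<'E'
from meas import *
g=grab('top');s=grab('scene')
R=[]
for f,box in ((g,(400,280,450,330)),(s,(270,120,340,180))):
    hsv=cv2.cvtColor(f['pixels'],cv2.COLOR_RGB2HSV);m=cv2.inRange(hsv,(10,40,120),(32,170,255))
    u0,v0,u1,v1=box;sub=m[v0:v1,u0:u1]
    n,l,st,ce=cv2.connectedComponentsWithStats(sub)
    for i in range(1,n): print(st[i].tolist(),(ce[i]+[u0,v0]).round(1))
    i=1+st[1:,4].argmax();R.append(ray(f,ce[i]+[u0,v0]))
(o1,v1),(o2,v2)=R;v1=v1[0];v2=v2[0]
t=np.linalg.lstsq(np.c_[v1,-v2],o2-o1,rcond=None)[0];print(o1+t[0]*v1,o2+t[1]*v2)
p=s['pixels'][110:190,260:350];p=cv2.resize(p,None,fx=6,fy=6,interpolation=cv2.INTER_CUBIC);cv2.imwrite('pics/bin.png',cv2.cvtColor(p,cv2.COLOR_RGB2BGR))
import pickle
f=pickle.load(open('w9.pkl','rb'))
print(proj(f,[[.56,.09,.044],[.56,.03,.044]]))
comps(f,(15,40,225),(34,170,255),.044,(60,100,330,240),300)
E
```

```text
[0, 0, 1, 1, 1] [400. 280.]
[2, 0, 3, 2, 3] [403.  280.3]
[8, 0, 1, 1, 1] [408. 280.]
[13, 0, 1, 1, 1] [413. 280.]
[16, 1, 2, 1, 2] [416.5 281. ]
[20, 0, 1, 1, 1] [420. 280.]
[12, 3, 3, 2, 4] [412.8 283.8]
[34, 3, 5, 3, 6] [435.7 284. ]
[46, 3, 2, 3, 3] [446.3 284. ]
[4, 5, 1, 1, 1] [404. 285.]
[7, 4, 4, 2, 6] [408.3 284.5]
[18, 4, 1, 1, 1] [418. 284.]
[21, 5, 1, 1, 1] [421. 285.]
[23, 4, 9, 2, 10] [427.4 284.9]
[41, 4, 3, 2, 5] [442.2 284.4]
[3, 7, 2, 1, 2] [403.5 287. ]
[49, 6, 1, 1, 1] [449. 286.]
[47, 8, 3, 3, 4] [448.2 289.2]
[0, 10, 7, 6, 17] [402.3 292. ]
[46, 12, 4, 21, 33] [446.7 301.9]
[5, 14, 1, 1, 1] [405. 294.]
[49, 14, 1, 1, 1] [449. 294.]
[0, 17, 5, 4, 6] [401.8 298.5]
[20, 16, 9, 12, 86] [424.5 301.7]
[6, 20, 1, 1, 1] [406. 300.]
[48, 22, 2, 2, 3] [448.3 302.7]
[1, 29, 1, 1, 1] [401. 309.]
[0, 29, 6, 9, 25] [402.7 313.6]
[0, 31, 1, 1, 1] [400. 311.]
[48, 33, 1, 1, 1] [448. 313.]
[47, 36, 3, 3, 5] [447.8 317. ]
[47, 40, 2, 2, 2] [447.5 320.5]
[18, 42, 1, 1, 1] [418. 322.]
[20, 43, 3, 3, 3] [421. 324.]
[37, 43, 9, 1, 9] [441. 323.]
[26, 44, 1, 1, 1] [426. 324.]
[29, 44, 21, 6, 54] [439.1 326.8]
[44, 45, 3, 2, 4] [445.  325.5]
[25, 47, 6, 3, 6] [427.5 328.3]
[36, 49, 1, 1, 1] [436. 329.]
[0, 0, 33, 27, 504] [281.4 129.5]
[35, 0, 6, 5, 17] [307.5 121.9]
[41, 0, 29, 23, 366] [326.3 128.2]
[63, 0, 1, 1, 1] [333. 120.]
[44, 7, 1, 1, 1] [314. 127.]
[28, 22, 12, 12, 74] [302.7 146.5]
[39, 31, 2, 3, 4] [309.2 152. ]
[33, 34, 3, 3, 6] [303.8 155.2]
[37, 34, 1, 1, 1] [307. 154.]
[13, 39, 21, 21, 120] [290.4 171.3]
[19, 59, 3, 1, 3] [290. 179.]
[ 0.41307027 -0.33046619  0.11870433] [ 0.46822527 -0.36944006  0.12656371]
[[244.19132612 156.80628387]
 [180.14378037 160.27535447]]
px 108 164 rect mm [558.6 -48.5] [80.1 66.7] 1.5
px 171 160 rect mm [559.9  28.6] [80.  66.5] 0.5
px 253 157 rect mm [560.5 104. ] [66.6 78.9] 86.9
```

View pics/bin.png

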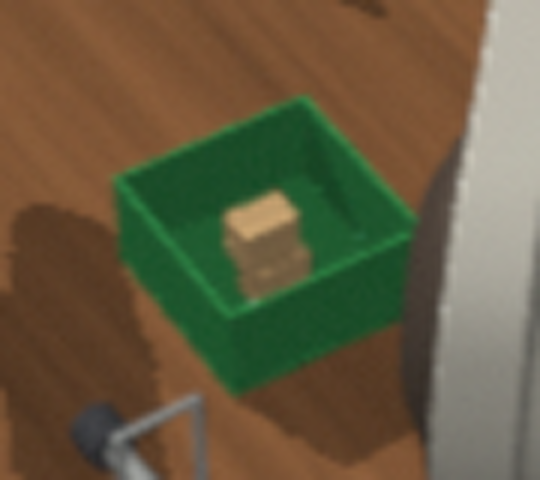

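```bash
python3 - <<'E'
from h import *
import pickle
f=pickle.load(open('w9.pkl','rb'));print(plane(f,[(354,248)],.097))
E
python3 -m pendant '[[0,0,0,7,5],[0,0,0,7,5],[0,0,0,7,5],[0,0,0,7,5],[0,0,0,7,5],[0,0,0,6,5],[0,0,0,0,5],[0,0,0,0,5]]';python3 to.py .639 .186 .072 136
```

```text
[[0.63757227 0.1854505  0.097     ]]
time: 44.43
tool_pos: [0.6292, 0.1517, 0.2022]
ee_rot: [-3.108, -0.014, 2.346]
contact_force: [1.0, 0.5, -0.0]
gripper_width: 0.0499
t 44.43 pos [0.6292 0.1517 0.2022] rpy [-178.1   -0.8  134.4] w 0.0499 F [ 1.   0.5 -0. ]
q [ 0.35  0.71 -0.97  1.53  0.59  1.26  0.06] shift [ 1.58  3.54 12.93] turn -1.6 shift if turned [ 1.48  3.58 12.93]
```

```bash
python3 -m pendant '[[0.8,1.8,0,0,5],[0.8,1.8,0.5,0,5],[0,0,1.5,0,5],[0,0,1.5,0,5],[0,0,1.5,0,5],[0,0,1,0,5],[0,0,0,0,5],[0,0,0,0,5]]';python3 to.py .639 .186 .072 136
```

```text
time: 45.1
tool_pos: [0.6395, 0.1807, 0.1323]
ee_rot: [-3.1, -0.015, 2.357]
contact_force: [-0.3, -0.1, -0.4]
gripper_width: 0.0501
t 45.1 pos [0.6395 0.1807 0.1323] rpy [-177.6   -0.9  135.1] w 0.0501 F [-0.3 -0.1 -0.4]
q [ 0.26  0.81 -0.92  1.53  0.66  1.19  0.  ] shift [0.32 0.6  6.02] turn -0.9 shift if turned [0.31 0.6  6.02]
```

```bash
python3 -m pendant '[[0.3,0.5,1,0,5],[0,0,1.4,0,5],[0,0,1.4,0,5],[0,0,1.4,0,5],[0,0,0.5,0,5],[0,0,0,0,4],[0,0,0,0,2.8],[0,0,0,0,2.8]]';python3 to.py .639 .186 .072 136; cat > arc.py <<'E'
from h import *
import sys
s=ctrl.get_state();R=Ro.from_euler('xyz',s['ee_rot']);p=np.array([.5594,.184]);prev=s['tool_pos'][:2]
for a in map(float,sys.argv[1:]):
    q=p+.08*np.array([np.sin(a),-np.cos(a)]);print(a,q.round(3),(R.inv().apply([*(q-prev),0])*100).round(2));prev=q
E
python3 arc.py 1.5 1.2 .9 .6 .3 0 -.1
```

```text
time: 45.77
tool_pos: [0.6384, 0.1839, 0.0685]
ee_rot: [-3.098, -0.016, 2.356]
contact_force: [-0.2, 0.5, -0.8]
gripper_width: 0.0347
t 45.77 pos [0.6384 0.1839 0.0685] rpy [-177.5   -0.9  135. ] w 0.0347 F [-0.2  0.5 -0.8]
q [ 0.23  0.88 -0.87  1.56  0.72  1.1  -0.04] shift [ 0.11  0.18 -0.36] turn -1.0 shift if turned [ 0.11  0.18 -0.36]
1.5 [0.639 0.178] [-0.45 -0.33  0.01]
1.2 [0.634 0.155] [-1.28 -2.02  0.07]
0.9 [0.622 0.134] [-0.63 -2.31  0.09]
0.6 [0.605 0.118] [ 0.08 -2.39  0.1 ]
0.3 [0.583 0.108] [ 0.79 -2.26  0.11]
0.0 [0.559 0.104] [ 1.42 -1.92  0.11]
-0.1 [0.551 0.104] [ 0.59 -0.54  0.03]
```

```bash
python3 -m pendant '[[0,0,0,0,2.8],[-0.4,-0.4,0,0,2.8],[-0.6,-1,0,0,2.8],[-0.6,-1,0,0,2.8],[-0.3,-1.2,0,0,2.8],[-0.3,-1.2,0,0,2.8],[0,-1.2,0,0,2.8],[0,-1.2,0,0,2.8]]';python3 arc.py .6 .3 0 -.1
```

```text
time: 46.43
tool_pos: [0.614, 0.1203, 0.0767]
ee_rot: [-3.127, -0.007, 2.357]
contact_force: [1.5, 2.5, -2.2]
gripper_width: 0.0281
0.6 [0.605 0.118] [ 0.5  -0.84  0.02]
0.3 [0.583 0.108] [ 0.79 -2.26  0.04]
0.0 [0.559 0.104] [ 1.42 -1.92  0.04]
-0.1 [0.551 0.104] [ 0.59 -0.54  0.01]
```

```bash
python3 -m pendant '[[0.2,-0.8,0.2,0,2.8],[0.4,-1.1,0.1,0,2.8],[0.4,-1.1,0.1,0,2.8],[0.6,-1,0,0,2.8],[0.7,-1,0,0,2.8],[0.5,-0.6,0,0,2.8],[0,0,0,0,2.8],[0,0,0,0,2.8]]';python3 arc.py 0 -.1; python3 to.py .5594 .104 .07 136
```

```text
time: 47.1
tool_pos: [0.5618, 0.0969, 0.0788]
ee_rot: [3.132, 0.006, 2.35]
contact_force: [2.2, 0.7, -1.4]
gripper_width: 0.0283
0.0 [0.559 0.104] [ 0.68  0.33 -0.  ]
-0.1 [0.551 0.104] [ 0.59 -0.54 -0.01]
t 47.1 pos [0.5618 0.0969 0.0788] rpy [179.5   0.3 134.7] w 0.0283 F [ 2.2  0.7 -1.4]
q [ 0.47  0.71 -0.92  1.86  0.71  0.92 -0.01] shift [0.68 0.32 0.88] turn -1.3 shift if turned [0.67 0.34 0.88]
```

```bash
python3 -m pendant '[[0.5,-0.2,0.2,0,2.8],[0.5,-0.3,0,0,2.8],[0.5,-0.4,0,0,2.8],[0.4,-0.4,0,0,2.8],[0.4,-0.4,0,0,2.8],[0,0,0,0,2.8],[0,0,0,0,2.8],[0,0,0,0,2.8]]';python3 to.py .5594 .104 .07 136; python3 - <<'E'
from h import *
f=grab('top','top4.png')
hsv=cv2.cvtColor(f['pixels'],cv2.COLOR_RGB2HSV)
for c in (310,320,330,340,350): print(c,[tuple(int(v) for v in hsv[r,c]) for r in range(236,276,2)])
E
```

```text
time: 47.77
tool_pos: [0.552, 0.107, 0.0834]
ee_rot: [3.094, 0.022, 2.348]
contact_force: [3.1, 1.6, -1.4]
gripper_width: 0.0281
t 47.77 pos [0.552  0.107  0.0834] rpy [177.3   1.3 134.5] w 0.0281 F [ 3.1  1.6 -1.4]
q [ 0.48  0.67 -0.94  1.92  0.72  0.86 -0.05] shift [-0.7   0.25  1.37] turn -1.5 shift if turned [-0.71  0.23  1.37]
310 [(14, 173, 168), (10, 66, 169), (19, 65, 216), (23, 104, 240), (21, 117, 242), (20, 123, 236), (22, 25, 233), (80, 3, 236), (78, 5, 237), (80, 3, 236), (39, 8, 222), (21, 106, 183), (21, 105, 184), (24, 96, 238), (22, 74, 223), (21, 22, 196), (25, 23, 202), (25, 22, 206), (25, 22, 206), (23, 22, 208)]
320 [(14, 174, 166), (9, 63, 165), (18, 14, 188), (23, 89, 233), (23, 92, 232), (23, 92, 232), (24, 28, 234), (84, 5, 236), (75, 4, 237), (80, 6, 236), (40, 7, 221), (21, 93, 176), (20, 90, 176), (22, 94, 230), (22, 93, 230), (22, 94, 226), (19, 59, 143), (14, 170, 117), (12, 129, 125), (20, 31, 182)]
330 [(14, 172, 154), (11, 83, 162), (14, 20, 189), (24, 98, 237), (15, 142, 131), (12, 173, 122), (14, 22, 198), (72, 5, 240), (75, 4, 239), (75, 4, 237), (56, 8, 216), (17, 124, 115), (18, 130, 114), (17, 124, 113), (16, 124, 121), (24, 99, 237), (17, 49, 135), (13, 169, 115), (14, 164, 118), (14, 173, 118)]
340 [(14, 170, 159), (12, 91, 165), (19, 40, 200), (24, 95, 240), (24, 98, 241), (24, 98, 240), (23, 27, 239), (83, 4, 242), (75, 4, 241), (72, 5, 240), (54, 6, 222), (21, 108, 182), (21, 106, 180), (21, 105, 184), (21, 105, 180), (21, 106, 182), (21, 28, 128), (14, 171, 112), (14, 169, 116), (14, 170, 144)]
350 [(14, 178, 158), (11, 92, 163), (90, 7, 188), (75, 3, 199), (116, 10, 180), (110, 13, 178), (85, 7, 220), (84, 6, 199), (71, 11, 189), (80, 8, 186), (81, 10, 171), (113, 12, 171), (124, 13, 157), (120, 11, 135), (105, 7, 137), (90, 5, 150), (114, 11, 121), (13, 162, 113), (14, 175, 162), (14, 173, 167)]
```

```bash
python3 - <<'E'
from h import *
f=grab('top');hsv=cv2.cvtColor(f['pixels'],cv2.COLOR_RGB2HSV).astype(int)
P=[]
for c in range(300,343):
    w=np.clip((50-hsv[244:260,c,1])/45,0,1)*(hsv[244:260,c,2]>210)
    if 2<w.sum()<7:P.append((c,(w*np.arange(244,260)).sum()/w.sum()))
X=plane(f,P,.061);k=np.polyfit(X[:,1],X[:,0],1);print(len(P),k,'x at y=.184',np.polyval(k,.184),'x at -.13',np.polyval(k,-.13))
E
```

```text
3 [-0.04905681  0.56400215] x at y=.184 0.5549756971011592 x at -.13 0.5703795346703227
```

```bash
python3 - <<'E'
from h import *
f=grab('top');hsv=cv2.cvtColor(f['pixels'],cv2.COLOR_RGB2HSV).astype(int)
P=[]
for c in range(296,343):
    r=np.arange(246,260);w=((hsv[246:260,c,1]<45)&(hsv[246:260,c,2]>205))*1.
    if w.sum()>2:P.append((c,(w*r).sum()/w.sum(),w.sum()))
P=np.array(P);print(P[::5]);X=plane(f,P[:,:2],.061);k=np.polyfit(X[:,1],X[:,0],1);print(len(P),k,'x at y=.184',np.polyval(k,.184),'x at -.13',np.polyval(k,-.13))
E
```

```text
[[296.         249.5          4.        ]
 [301.         251.5          8.        ]
 [306.         252.           9.        ]
 [311.         252.           9.        ]
 [316.         252.           9.        ]
 [321.         252.           9.        ]
 [326.         252.5          8.        ]
 [331.         252.5          8.        ]
 [336.         252.5          8.        ]
 [341.         251.28571429   7.        ]]
47 [0.01447466 0.5611057 ] x at y=.184 0.5637690411458908 x at -.13 0.5592239981733513
```

```bash
python3 -m pendant '[[0,0,0,0,5],[0,0,0,0,5],[0,0,0,0,5],[0,0,-2,0,5],[0,0,-3,0,5],[0,0,-3,0,5],[0,0,-3,0,5],[0,0,-2,0,5]]'; python3 -m pendant '[[0,0,0,7,0],[0,0,0,7,0],[0,0,0,7,0],[0,0,0,7,0],[0,0,0,7,0],[0,0,0,7,0],[0,0,0,2,0],[0,0,0,0,0]]'; python3 - <<'E'
from h import *
f=grab('top');p=f['pixels'].astype(int)
sub=cv2.cvtColor(f['pixels'],cv2.COLOR_RGB2HSV)[240:266,380:410]
m=((sub[...,2]<110)&(sub[...,1]<80)).astype(np.uint8)
n,l,st,ce=cv2.connectedComponentsWithStats(m);i=1+st[1:,4].argmax();print(st[i],ce[i]+[380,240])
x,y,w,h=st[i][:4];print(plane(f,[ce[i]+[380,240],(380+x+w-.5,ce[i][1]+240),(380+x-.5,ce[i][1]+240)],.085))
E
python3 to.py .56 -.31 .2 90
```

```text
time: 48.58
tool_pos: [0.5363, 0.1013, 0.2091]
ee_rot: [3.116, 0.009, 2.349]
contact_force: [0.1, 0.4, 0.1]
gripper_width: 0.0504
time: 49.25
tool_pos: [0.5345, 0.0999, 0.2136]
ee_rot: [3.117, -0.009, 1.556]
contact_force: [0.2, 0.3, 0.1]
gripper_width: 0.0021
[12  9  7  7 47] [394.87234043 252.        ]
[[ 0.56042869 -0.24987849  0.085     ]
 [ 0.56052947 -0.26078797  0.085     ]
 [ 0.56033483 -0.23974267  0.085     ]]
t 49.3 pos [0.5344 0.1    0.2135] rpy [178.6  -0.5  89.3] w 0.0007 F [-0.6 -0.3  0.1]
q [ 0.51  0.42 -0.93  1.84  0.39  1.04 -0.58] shift [-40.97   3.05   1.07] turn -0.7 shift if turned [-41.01   2.53   1.07]
```

```bash
python3 -m pendant '[[-2.6,0.2,0,0,0],[-2.8,0.2,0,0,0],[-2.8,0.2,0,0,0],[-2.8,0.2,0,0,0],[-2.8,0.2,0,0,0],[-2.8,0.2,0,0,0],[-2.8,0.2,0,0,0],[-2.8,0.2,0,0,0]]'; python3 -m pendant '[[-2.6,0.2,0,0,0],[-2.8,0.2,0,0,0],[-2.8,0.2,0,0,0],[-2.8,0.2,0,0,0],[-2.8,0.2,0,0,0],[-2.8,0.2,0,0,0],[-1,0.2,0,0,0],[0,0,0,0,0]]';python3 to.py .56 -.31 .07 90
```

```text
time: 49.97
tool_pos: [0.5476, -0.1204, 0.2108]
ee_rot: [3.121, -0.013, 1.592]
contact_force: [-0.1, 0.4, -1.0]
gripper_width: 0.0004
time: 50.63
tool_pos: [0.5608, -0.3137, 0.2048]
ee_rot: [3.129, -0.014, 1.595]
contact_force: [-0.2, 0.9, 0.5]
gripper_width: 0.0004
t 50.63 pos [ 0.5608 -0.3137  0.2048] rpy [179.3  -0.8  91.4] w 0.0004 F [-0.2  0.9  0.5]
q [ 1.04  0.6  -0.81  1.59  0.45  1.14  0.16] shift [ 0.18 -0.25 13.48] turn 1.4 shift if turned [ 0.18 -0.25 13.48]
```

```bash
python3 -m pendant '[[0,-0.2,1.5,1.4,0],[0,0,2,0,0],[0,0,2,0,0],[0,0,2,0,0],[0,0,2,0,0],[0,0,2,0,0],[0,0,1,0,0],[0,0,0,0,0]]';python3 to.py .56 -.275 .07 90
```

```text
time: 51.3
tool_pos: [0.5618, -0.2982, 0.0762]
ee_rot: [3.128, -0.022, 1.585]
contact_force: [-0.2, -0.2, -0.5]
gripper_width: 0.0002
t 51.3 pos [ 0.5618 -0.2982  0.0762] rpy [179.2  -1.3  90.8] w 0.0002 F [-0.2 -0.2 -0.5]
q [ 0.97  0.74 -0.73  1.69  0.56  0.93  0.05] shift [ 2.31 -0.16  0.67] turn 0.8 shift if turned [ 2.31 -0.19  0.67]
```

```bash
python3 -m pendant '[[0.5,-0.1,0.4,0,0],[0.6,0,0.2,0,0],[0.6,0,0,0,0],[0.6,0,0,0,0],[0.6,0,0,0,0],[0.6,0,0,0,0],[0.6,0,0,0,0],[0.6,0,0,0,0]]';python3 to.py .56 -.24 .07 90
```

```text
time: 51.97
tool_pos: [0.5622, -0.2474, 0.0758]
ee_rot: [3.123, -0.018, 1.587]
contact_force: [-0.2, -1.9, -0.5]
gripper_width: 0.0002
t 51.97 pos [ 0.5622 -0.2474  0.0758] rpy [178.9  -1.   90.9] w 0.0002 F [-0.2 -1.9 -0.5]
q [ 0.92  0.7  -0.73  1.76  0.56  0.89 -0.04] shift [ 0.73 -0.22  0.59] turn 0.9 shift if turned [ 0.73 -0.24  0.59]
```

```bash
python3 -m pendant '[[0.5,0,0.2,0,0],[0.5,0,0.2,0,0],[0.5,0,0,0,0],[0.5,0,0,0,0],[0.5,0,0,0,0],[0.5,0,0,0,0],[0.4,0,0,0,0],[0.4,0,0,0,0]]';python3 to.py .56 -.24 .07 90
```

```text
time: 52.63
tool_pos: [0.5624, -0.2461, 0.076]
ee_rot: [3.115, 0.031, 1.561]
contact_force: [1.0, -9.1, -3.7]
gripper_width: 0.0004
t 52.63 pos [ 0.5624 -0.2461  0.076 ] rpy [178.5   1.8  89.5] w 0.0004 F [ 1.  -9.1 -3.7]
q [ 0.88  0.68 -0.7   1.78  0.59  0.87 -0.11] shift [ 0.63 -0.26  0.57] turn -0.5 shift if turned [ 0.63 -0.25  0.57]
```

```bash
python3 -m pendant '[[0.5,0,0,0,0],[0.4,0,0,0,0],[-2,0,0,0,0],[-3,0,0,0,0],[-2,0,-2,0,0],[0,0,-3,0,0],[0,0,-3,0,0],[0,0,-3,0,0]]'; python3 to.py .56 -.35 .2 90; cat > knob.py <<'E'
from h import *
f=grab('top','topk.png')
sub=cv2.cvtColor(f['pixels'],cv2.COLOR_RGB2HSV)[240:266,370:410]
m=((sub[...,2]<110)&(sub[...,1]<80)).astype(np.uint8)
n,l,st,ce=cv2.connectedComponentsWithStats(m);print(st[1:].tolist());i=1+st[1:,4].argmax()
print(plane(f,[ce[i]+[370,240]],.085))
print([tuple(f['pixels'][252,c].tolist()) for c in range(362,404,2)])
E
python3 knob.py
```

```text
time: 53.3
tool_pos: [0.5544, -0.3096, 0.1851]
ee_rot: [3.123, 0.032, 1.556]
contact_force: [0.6, -0.4, -0.6]
gripper_width: 0.0005
t 53.3 pos [ 0.5544 -0.3096  0.1851] rpy [178.9   1.8  89.2] w 0.0005 F [ 0.6 -0.4 -0.6]
q [ 1.01  0.58 -0.78  1.65  0.48  1.07  0.08] shift [-4.07  0.64 -1.35] turn -0.8 shift if turned [-4.08  0.59 -1.35]
[[0, 4, 2, 2, 3], [13, 9, 7, 7, 44], [0, 17, 2, 2, 2]]
[[ 0.56053166 -0.2241803   0.085     ]]
[(146, 149, 149), (226, 231, 228), (182, 187, 184), (182, 186, 183), (191, 197, 196), (208, 211, 208), (184, 187, 184), (185, 190, 186), (186, 189, 189), (186, 187, 186), (147, 149, 150), (84, 85, 89), (78, 80, 87), (78, 79, 85), (120, 95, 77), (162, 105, 53), (165, 106, 52), (168, 108, 55), (166, 106, 53), (166, 106, 54), (167, 107, 54)]
```

```bash
python3 -m pendant '[[0,0.5,2,0,0],[0,0.1,2.5,0,0],[0,0,2.5,0,0],[0,0,2.5,0,0],[0,0,2,0,0],[0,0,0.3,0,0],[0,0,0,0,0],[0,0,0,0,0]]';python3 to.py .56 -.25 .074 90
```

```text
time: 54.02
tool_pos: [0.5756, -0.3094, 0.0756]
ee_rot: [3.101, 0.038, 1.56]
contact_force: [0.2, -1.0, 0.4]
gripper_width: 0.0005
t 54.02 pos [ 0.5756 -0.3094  0.0756] rpy [177.7   2.2  89.4] w 0.0005 F [ 0.2 -1.   0.4]
q [ 0.93  0.72 -0.69  1.69  0.6   0.89 -0.02] shift [ 5.92 -1.62 -0.13] turn -0.6 shift if turned [ 5.94 -1.55 -0.13]
```

```bash
python3 -m pendant '[[1.2,-0.8,0,0,0],[1.2,-0.5,0,0,0],[1.2,-0.2,0,0,0],[1.0,0,0,0,0],[0.8,0,0,0,0],[0.8,0,0,0,0],[0.8,0,0,0,0],[0.8,0,0,0,0]]';python3 to.py .56 -.246 .074 90;python3 -m pendant '[[0.8,0,0,0,0],[0.8,0,0,0,0],[0.8,0,0,0,0],[0.8,0,0,0,0],[0.8,0,0,0,0],[0,0,0,0,0],[0,0,0,0,0],[0,0,0,0,0]]';python3 to.py .56 -.246 .074 90; python3 knob.py
```

```text
time: 54.68
tool_pos: [0.5641, -0.2464, 0.0785]
ee_rot: [3.091, 0.065, 1.55]
contact_force: [2.9, -16.8, -6.4]
gripper_width: 0.0003
t 54.68 pos [ 0.5641 -0.2464  0.0785] rpy [177.1   3.7  88.8] w 0.0003 F [  2.9 -16.8  -6.4]
q [ 0.85  0.65 -0.69  1.81  0.62  0.83 -0.16] shift [ 0.06 -0.43  0.43] turn -1.2 shift if turned [ 0.07 -0.43  0.43]
time: 55.35
tool_pos: [0.5645, -0.2504, 0.0803]
ee_rot: [3.084, 0.119, 1.517]
contact_force: [-0.5, 0.2, 0.4]
gripper_width: 0.0007
t 55.35 pos [ 0.5645 -0.2504  0.0803] rpy [176.7   6.8  86.9] w 0.0007 F [-0.5  0.2  0.4]
q [ 0.8   0.63 -0.65  1.83  0.66  0.82 -0.25] shift [ 0.49 -0.51  0.55] turn -3.1 shift if turned [ 0.52 -0.48  0.55]
[[6, 0, 8, 25, 80], [0, 4, 2, 3, 4], [0, 16, 2, 3, 3]]
[[ 0.56490995 -0.20283325  0.085     ]]
[(133, 136, 136), (170, 176, 173), (138, 142, 141), (138, 143, 140), (141, 143, 142), (141, 143, 142), (138, 141, 140), (126, 128, 126), (56, 47, 41), (68, 57, 50), (203, 200, 184), (217, 214, 199), (218, 214, 198), (219, 217, 200), (171, 169, 157), (140, 137, 126), (155, 151, 140), (159, 157, 148), (169, 167, 155), (179, 177, 165), (193, 190, 174)]
```

```bash
python3 -m pendant '[[-1,0,0,0,0],[-2.5,0,0,0,0],[-3,0,0,0,0],[-1,0,-2,0,0],[0,0,-2.5,0,0],[0,0,-2.5,0,0],[0,0,0,0,0],[0,0,0,0,0]]'; python3 to.py .56 -.205 .122 90; python3 - <<'E'
from h import *
from scipy.optimize import minimize_scalar
for n,box,pts in (('top',(377,245,404,262),None),('scene',(262,168,310,212),None)):
    a=cv2.cvtColor(cv2.imread(f'pics/{n}0.png'),cv2.COLOR_BGR2GRAY);f=grab(n,n+'k.png');b=cv2.cvtColor(f['pixels'],cv2.COLOR_RGB2GRAY)
    p0,p1=proj(f,[[.5605,-.25,.085],[.5605,-.22,.085]]);print(n,'knob proj',p0.round(1),'px for 30mm',(p1-p0).round(2))
    u,v=int(round(p0[0])),int(round(p0[1]))
    t=a[v-7:v+8,u-6:u+7]
    S=cv2.resize(b[v-40:v+41,u-40:u+41],None,fx=8,fy=8,interpolation=cv2.INTER_CUBIC);T=cv2.resize(t,None,fx=8,fy=8,interpolation=cv2.INTER_CUBIC)
    r=cv2.matchTemplate(S,T,cv2.TM_CCOEFF_NORMED);_,mx,_,l=cv2.minMaxLoc(r)
    S0=cv2.resize(a[v-40:v+41,u-40:u+41],None,fx=8,fy=8,interpolation=cv2.INTER_CUBIC);l0=cv2.minMaxLoc(cv2.matchTemplate(S0,T,cv2.TM_CCOEFF_NORMED))[3]
    d=(np.array(l)-l0)/8;print('score',round(mx,2),'shift px',d,'-> mm',30*d@(p1-p0)/((p1-p0)@(p1-p0)))
E
```

```text
time: 56.07
tool_pos: [0.5576, -0.3157, 0.16]
ee_rot: [3.086, 0.11, 1.526]
contact_force: [0.5, 0.4, -1.2]
gripper_width: 0.0005
t 56.07 pos [ 0.5576 -0.3157  0.16  ] rpy [176.8   6.3  87.4] w 0.0005 F [ 0.5  0.4 -1.2]
q [ 0.96  0.57 -0.72  1.72  0.56  0.96 -0.03] shift [11.42 -0.4   2.54] turn -2.6 shift if turned [11.43  0.11  2.54]
top knob proj [394.9 252. ] px for 30mm [-9.99 -0.09]
score 0.88 shift px [-8.5   -0.125] -> mm 25.534808383771985
scene knob proj [276.7 182.2] px for 30mm [6.17 7.38]
score 0.9 shift px [5.625 6.75 ] -> mm 27.397190873627288
```

```bash
python3 - <<'E'
from h import *
for n in ('top0','topk'):
    g=cv2.cvtColor(cv2.imread(f'pics/{n}.png'),cv2.COLOR_BGR2GRAY).astype(float)
    print(n,'row mean 250-254'); print([int(v) for v in g[250:255,355:405].mean(0)]); print('loop rows 246-248',[int(v) for v in g[246:249,355:405].mean(0)])
E
```

```text
top0 row mean 250-254
[198, 232, 208, 178, 173, 175, 153, 144, 221, 222, 173, 154, 155, 155, 155, 155, 156, 155, 156, 153, 154, 154, 156, 170, 191, 146, 220, 178, 161, 161, 160, 160, 160, 161, 160, 144, 122, 67, 74, 76, 77, 78, 78, 86, 116, 115, 116, 109, 109, 103]
loop rows 246-248 [189, 208, 190, 175, 176, 176, 169, 154, 178, 174, 134, 121, 120, 120, 120, 120, 120, 118, 118, 118, 118, 117, 115, 162, 210, 147, 219, 150, 119, 118, 118, 119, 120, 120, 120, 119, 117, 108, 106, 106, 107, 105, 106, 116, 120, 118, 120, 120, 121, 121]
topk row mean 250-254
[155, 175, 169, 114, 204, 233, 162, 141, 172, 175, 159, 152, 153, 152, 151, 190, 152, 145, 144, 156, 158, 159, 159, 158, 159, 159, 145, 129, 93, 76, 75, 76, 76, 77, 76, 98, 114, 115, 115, 116, 118, 117, 117, 116, 116, 114, 114, 108, 108, 102]
loop rows 246-248 [164, 171, 174, 157, 171, 175, 168, 148, 152, 147, 126, 119, 120, 119, 125, 175, 149, 146, 119, 115, 117, 117, 117, 118, 116, 118, 117, 118, 112, 102, 98, 98, 99, 99, 105, 115, 116, 117, 117, 117, 120, 118, 119, 118, 118, 117, 118, 119, 118, 119]
```

```bash
python3 -m pendant '[[1.5,0,0,-2.6,0],[1.9,0,0,0,0],[1.9,0,0,0,0],[1.9,0,0,0,0],[1.9,0,0,0,0],[1.2,0,0,0,0],[0,0,0,0,0],[0,0,0,0,0]]'; python3 to.py .56 -.207 .122 90
```

```text
time: 56.83
tool_pos: [0.5528, -0.1992, 0.1386]
ee_rot: [3.104, 0.105, 1.597]
contact_force: [-0.2, -0.2, 0.7]
gripper_width: 0.0005
t 56.83 pos [ 0.5528 -0.1992  0.1386] rpy [177.9   6.   91.5] w 0.0005 F [-0.2 -0.2  0.7]
q [ 0.82  0.53 -0.75  1.85  0.58  0.91 -0.18] shift [-0.62  0.63  1.76] turn 1.5 shift if turned [-0.61  0.65  1.76]
```

```bash
python3 -m pendant '[[-0.6,0.6,0.3,1.5,0],[0,0,0.8,0,0],[0,0,0.6,0,0],[0,0,0,0,0],[0,0,0,0,0],[0,0,0,0,0],[0,0,0,0,0],[0,0,0,0,0]]'; python3 to.py .56 -.14 .125 90
```

```text
time: 57.5
tool_pos: [0.5593, -0.2136, 0.1192]
ee_rot: [3.104, 0.105, 1.562]
contact_force: [-0.0, -0.3, -0.4]
gripper_width: 0.0006
t 57.5 pos [ 0.5593 -0.2136  0.1192] rpy [177.8   6.   89.5] w 0.0006 F [-0.  -0.3 -0.4]
q [ 0.81  0.57 -0.71  1.83  0.6   0.89 -0.21] shift [ 7.26  0.06 -1.35] turn -0.5 shift if turned [ 7.26  0.12 -1.35]
```

```bash
python3 -m pendant '[[0.9,0,-0.1,0,0],[0.9,0,-0.1,0,0],[0.9,0,-0.1,0,0],[0.9,0,-0.1,0,0],[0.9,0,-0.1,0,0],[0.9,0,-0.1,0,0],[0.9,0,-0.1,0,0],[0.9,0,-0.1,0,0]]'; python3 to.py .56 -.13 .125 90; python3 -m pendant '[[0.6,0,0,0,0],[0,0,0,0,0],[0,0,0,0,0],[0,0,0,0,0],[-1,0,-1.5,0,0],[-1,0,-2.5,0,0],[-1,0,-3,0,0],[0,0,-3,0,0]]'; python3 to.py .56 -.13 .2 90
python3 - <<'E'
from h import *
f=grab('top','topz.png');g=cv2.cvtColor(f['pixels'],cv2.COLOR_RGB2GRAY).astype(float)
for r in (243,245,247,249,252,255,257,259):print(r,[int(v) for v in g[r,345:400]])
E
```

```text
time: 58.17
tool_pos: [0.5599, -0.1344, 0.1207]
ee_rot: [3.102, 0.106, 1.561]
contact_force: [0.9, -0.4, -0.4]
gripper_width: 0.0006
t 58.17 pos [ 0.5599 -0.1344  0.1207] rpy [177.7   6.1  89.5] w 0.0006 F [ 0.9 -0.4 -0.4]
q [ 0.7   0.54 -0.73  1.88  0.6   0.89 -0.36] shift [ 0.39  0.03 -0.47] turn -0.5 shift if turned [ 0.39  0.03 -0.47]
time: 58.83
tool_pos: [0.5506, -0.1452, 0.2181]
ee_rot: [3.117, 0.1, 1.567]
contact_force: [0.7, -0.7, -0.1]
gripper_width: 0.0006
t 58.83 pos [ 0.5506 -0.1452  0.2181] rpy [178.6   5.8  89.8] w 0.0006 F [ 0.7 -0.7 -0.1]
q [ 0.8   0.42 -0.82  1.8   0.46  1.06 -0.2 ] shift [1.7  0.89 1.67] turn -0.2 shift if turned [1.69 0.89 1.67]
243 [214, 213, 214, 230, 164, 184, 218, 223, 223, 222, 218, 219, 219, 216, 215, 213, 213, 207, 208, 207, 209, 209, 209, 207, 211, 222, 226, 223, 226, 230, 232, 233, 163, 198, 212, 213, 216, 216, 216, 216, 217, 238, 133, 87, 85, 92, 111, 114, 113, 112, 112, 113, 112, 109, 110]
245 [215, 214, 215, 218, 172, 178, 201, 203, 200, 204, 204, 203, 204, 199, 196, 203, 207, 207, 207, 207, 207, 207, 206, 210, 220, 227, 229, 225, 228,
[... 1100 characters left out ...]
, 223, 225, 228, 229, 229, 230, 231, 233, 234, 211, 225, 224, 224, 224, 224, 223, 223, 218, 168, 118, 115, 116, 115, 119, 117, 118, 120, 117, 108]
257 [222, 223, 224, 223, 224, 222, 220, 164, 142, 145, 147, 163, 170, 172, 175, 180, 184, 190, 195, 198, 204, 207, 211, 216, 219, 220, 223, 225, 227, 228, 229, 231, 232, 232, 232, 233, 232, 227, 222, 220, 220, 219, 220, 221, 228, 143, 116, 113, 115, 112, 113, 111, 101, 83, 79]
259 [224, 224, 224, 225, 225, 225, 240, 182, 141, 144, 146, 158, 166, 170, 173, 176, 181, 189, 193, 195, 203, 206, 210, 215, 217, 220, 221, 225, 227, 228, 228, 231, 231, 232, 232, 233, 233, 233, 232, 224, 219, 217, 215, 215, 218, 156, 120, 113, 116, 116, 106, 85, 80, 83, 81]
```

```bash
python3 -m pendant '[[0,-2,-1,0,0],[0,-2.5,0,0,0],[0,-2.5,0,0,0],[0,-2.5,0,0,0],[0,-2.5,0,0,0],[0,-2.5,0,0,0],[0,-2.5,0,0,0],[0,0,0,0,0]]'; python3 - <<'E'
from h import *
from scipy.ndimage import label
f=grab('top','topz.png');g=cv2.cvtColor(f['pixels'],cv2.COLOR_RGB2GRAY).astype(float)
for r in (244,246,248,252,256,258,260):print(r,[int(v) for v in g[r,345:392]])
s=grab('scene','scz.png');k=cv2.imread('pics/scenek.png',0).astype(int);z=cv2.cvtColor(s['pixels'],cv2.COLOR_RGB2GRAY).astype(int)
H=[.5605,-.175,.085]
for nm,P in (('upright bar',[[.542,-.175,.143],[.56,-.175,.143],[.579,-.175,.143]]),('lying bar',[[.542,-.117,.085],[.56,-.117,.085],[.579,-.117,.085]])):
    for n,ff,o in (('top',f,cv2.imread('pics/topk.png',0)),('scene',s,cv2.imread('pics/scenek.png',0))):
        zz=cv2.cvtColor(ff['pixels'],cv2.COLOR_RGB2GRAY)
        for u in proj(ff,P): 
            a,b=int(round(u[0])),int(round(u[1]));print(nm,n,(a,b),'before',o[b-2:b+3,a-2:a+3].mean().round(),o[b-2:b+3,a-2:a+3].max(),'now',zz[b-2:b+3,a-2:a+3].mean().round(),zz[b-2:b+3,a-2:a+3].max())
E
```

```text
time: 59.55
tool_pos: [0.3802, -0.1464, 0.2298]
ee_rot: [3.099, 0.105, 1.556]
contact_force: [-0.7, -0.2, -0.7]
gripper_width: 0.0003
244 [170, 173, 175, 154, 165, 169, 176, 179, 174, 174, 173, 175, 177, 173, 173, 172, 172, 167, 150, 142, 143, 142, 142, 143, 143, 147, 129, 123, 123, 124, 124, 124, 124, 122, 122, 123, 124, 120, 121, 122, 121, 122, 122, 119, 119, 121, 121]
246 [171, 173, 172, 173, 170, 153, 190, 185, 180, 180, 181, 181, 178, 174, 176, 176, 176, 174, 171, 170, 165, 162, 163, 162, 142, 192, 176, 131, 119, 120, 122, 120, 120, 121, 121, 119, 119, 119, 119, 120, 119, 119, 121, 118, 119, 118, 116]
248 [192, 191, 189, 190, 190, 159, 180, 190, 188, 170, 202, 230, 218, 145, 222, 235, 180, 141, 225, 220, 149, 120, 120, 118, 129, 191, 185, 135, 118, 118, 118, 117, 118, 117, 116, 117, 117, 116, 102, 82, 75, 76, 79, 75, 88, 110, 118]
252 [188, 187, 189, 189, 189, 155, 161, 171, 144, 142, 199, 232, 193, 124, 223, 237, 165, 150, 228, 230, 196, 187, 186, 186, 177, 195, 192, 187, 189, 191, 187, 190, 189, 189, 190, 187, 178, 149, 120, 86, 81, 79, 81, 82, 81, 102, 115]
256 [168, 171, 171
[... 688 characters left out ...]
3, 114]
upright bar top (372, 256) before 129.0 186 now 142.0 188
upright bar top (372, 250) before 156.0 198 now 171.0 199
upright bar top (372, 244) before 120.0 147 now 131.0 192
upright bar scene (298, 183) before 100.0 115 now 95.0 101
upright bar scene (292, 186) before 105.0 117 now 100.0 106
upright bar scene (285, 189) before 87.0 120 now 77.0 141
lying bar top (351, 258) before 155.0 177 now 156.0 184
lying bar top (351, 252) before 179.0 188 now 168.0 189
lying bar top (351, 245) before 172.0 189 now 176.0 194
lying bar scene (311, 213) before 115.0 134 now 121.0 146
lying bar scene (305, 216) before 120.0 142 now 123.0 139
lying bar scene (299, 220) before 126.0 143 now 134.0 150
```

```bash
python3 - <<'E'
from meas import *
f=grab('top');a=cv2.imread('pics/top0.png',0).astype(int);b=cv2.cvtColor(f['pixels'],cv2.COLOR_RGB2GRAY).astype(int)
for n,(u0,v0,u1,v1) in dict(glue=(135,205,175,245),drill=(455,222,540,272),square=(303,160,350,212)).items(): print(n,'mean abs diff',np.abs(a-b)[v0:v1,u0:u1].mean().round(1))
comps(f,(15,60,150),(30,160,255),.026,(160,190,450,330),50)
print(ctrl.get_state()['contact_force'].round(1)); print(ctrl.finish_job())
E
```

```text
glue mean abs diff 1.4
drill mean abs diff 1.7
square mean abs diff 1.5
px 425 302 rect mm [ 412.  -351.3] [21.2 34.4] 82.3
px 329 263 rect mm [531.3 -60.4] [34.1 68.2] 0.5
px 305 262 rect mm [532.1  20.2] [31.  68.2] 0.6
px 278 262 rect mm [531.3 102.2] [31.  71.3] 0.6
px 330 243 rect mm [588.9 -58.4] [18.8 65.3] 0.6
px 305 244 rect mm [589.7  20.9] [21.9 68.4] 0.6
px 280 243 rect mm [589.1  99.2] [71.3 28.9] 82.9
px 204 192 rect mm [746.7 329.1] [19.3 76.2] 0.4
[ 0.3  0.6 -0.2]
the job is handed in; nothing more can be done
None
```

I carried out every step and handed the job in at about 60 s. One check falls short of certain: whether the pin is in by more than 26 mm.

- **Gate and offcuts:** I swung the gate open and put both offcuts in the bin. The scene picture showed them stacked inside it.
- **Brackets:** Only two pine brackets were on the bench. The right-hand one went into the middle nest. The left-hand one had been knocked a few centimetres, so I measured it again before laying it in the +y nest. At release, each grip height matched the pocket floor and the horizontal position was within about 1 mm.
- **Gate shut:** The end plate shows between the fork's ears, and I measured the angle at about 0 ± 0.02 rad.
- **Loop:** It lies flat over the shaft end. Its cross bar is about 57 mm from the hinge in the top view.
- **Pin:** I pushed it to a hard stop twice, with 9 N and then 17 N, and it stopped at the same place both times. The cameras put the travel at about 25.5 mm (top view) and 27.4 mm (scene view), against a nominal 30 mm. I took it as home because of the hard stop, assuming it started a few millimetres in, but the images alone do not prove it.
- **Left alone:** The glue bottle, drill and try square look unchanged in the top view. The robot was clear, with contact force under 1 N.

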